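# Rake out the runner groove and shut the finds case

## Task

Grit is keeping the swivel cover of the finds case from shutting. Take the pick from its stand, set its tip down at the blind end of the curved groove, in the seam between the two rods that form its floor,, and in one slow pass (about 4 cm a second, tip held lightly on the uneven rods all the way, not lifted out) rake both grit lumps along into the pit. Then put the pick back upright in its stand and swing the cover fully shut; leave the things lying around the case where they are.

Things in the scene. Friction and masses are not known exactly. Their poses are not given: they have to be found in the camera images.
- case: D-shaped grey finds case fixed to the worktop, 300 x 172 mm, flat rim face 30 mm high. Origin on the worktop at its hub (pivot of the cover), z up; straight back 22 mm behind it on +x, round side (radius 150 mm) to -x. Angle a: a point at radius r is at (-r cos a, r sin a). The compartment the cover shuts is at a = -70 to -27 deg, a painted sherd in it
- bed: floor of the groove: two 6 mm steel rods side by side, the tip runs in the seam between them. Origin on the hub's axis. The groove follows radius 130 mm, is 11 mm wide, open from the blind end (a = -50.5 deg) to the pit (31 to 42 deg). Rod tops nominally 20 mm above this origin, 10 mm below the face (+-1 mm), but worn: they sink and rise smoothly by up to 2.2 mm (not in this pose)
- groove_start (a point): point of the groove near its blind end (a = -46 deg, radius 130 mm), at nominal floor height: where the tip is set down
- groove_low (a point): point of the groove at a = -15 deg, radius 130 mm, at nominal floor height; the real floor is lower here
- groove_mid (a point): point of the groove at a = 0, radius 130 mm, at nominal floor height
- groove_high (a point): point of the groove at a = 16 deg, radius 130 mm, at nominal floor height; the real floor is higher here
- pit (a point): middle of the pit's bottom (a = 36.5 deg, radius 130 mm): the pit is 25 mm long along the groove, 11 mm wide, its bottom 26 mm below the face and some 16 mm below the groove's floor
- grit_a_mid (a point): middle of a round-ish grit lump, 9 mm across, 7 mm high, loose on the groove's floor
- grit_b_mid (a point): middle of the other, equal grit lump, further along the groove towards the pit
- cover (a joint): angle of the aluminium swivel cover about the hub, rad: 0 parked open at the case's left end, 2.094 fully shut (stop); grows counterclockwise from above. A 40 deg sector, 148 mm long, 4 mm thick, top 36 mm above the worktop, with a guide pin that runs in the groove; its middle lies at a = 72 deg minus this angle. Light friction; stays where it is left
- cover_knob (a point): point to grip on the cover's upright black knob (20 mm across, 130 mm from the hub), 58 mm above the worktop; the knob's top is at 69 mm and the cover's top at 36 mm
- pick: raking pick, 120 mm long, standing in its stand. Origin at the tip (lowest point), z up along it: steel shank 6 mm across with ball tip from 0 to 37 mm, plug 12 mm across from 40 to 51, collar disc 25 mm across from 51 to 54, round wooden handle 12 mm across from 54 to 120 mm
- stand: wooden block fixed to the worktop, 60 x 60 mm (foot 74 x 74), 58 mm high, with one upright square hole. Origin at the centre of its underside
- stand_hole (a point): centre of the hole's mouth on top of the stand; hole 16.5 mm square, right through. The pick hangs in it by its collar, tip 7 mm above the worktop
- red_sherd: bystander: red-brown sherd 35 x 53 x 9 mm, origin under its middle
- grey_sherd: bystander: grey sherd 40 x 45 x 10 mm, origin under its middle
- stone: bystander: brown lump 38 x 41 x 23 mm, origin under its middle
- vial: bystander: glass sample vial with red cap, 29 mm across, 72 mm high, standing, origin under its middle
- folding_loupe: bystander: small folding loupe 28 x 36 x 15 mm, origin under its middle
Not all that is in view belongs to the job. What is shaped like the pick but green is not meant.

How it is judged:
By the outcome, as a careful person would: the job done as asked, in the order asked, and still so for the second after the job is handed in, with the robot touching nothing.
It also fails if it takes over 72 s, if anything falls off the work surface, if the arm or the gripper's body presses on something with over 40 N, if the wrist force passes 120 N, or if a joint passes its speed limit or range.

## Robot

A 7-joint arm with a two-finger parallel gripper is mounted at the origin on a cart in front of the work surface, level with it; the furniture and walls round the work are solid. World frame = base frame: x ahead of the robot, y to its left, z up, the work surface at z = 0. Lengths are in m, angles in rad, forces in N, time in s.
With the tool pointing down it reaches from about 0.425 to 0.925 m from the base axis. Payload 6.8 kg.
Tool frame: the origin (TCP) lies midway between the tips of the shut fingers; the grasp point (between the pads) lies 19 mm behind it; z points along the fingers, y is the line along which they close (so a half turn about z gives the same grasp; the last joint's range is limited). The gripper opens to 88 mm and grips with 3 to 60 N. Pads are 20 mm wide; open, the fingers measure 115 mm over their backs; the gripper's body (75 mm by 178 mm) begins 61 mm behind the grasp point.
Start: joints at [-1.435, 0.477, 0.022, 1.555, -0.011, 1.109, -0.083], TCP at [0.163, 0.655, 0.223] pointing down, gripper open.
Joint ranges: [-2.96, 2.96], [-0.34, 2.1], [-1.41, 1.46], [0.24, 2.44], [-1.37, 4.51], [0.17, 1.92], [-2.96, 2.96]. Speed limits (rad/s): [2.39, 2.39, 3.14, 3.14, 3.14, 3.14, 3.14].

## Interface

Orientations are given as a rotation vector (axis times angle).
In Python, from bench import manip gives the robot as it stands.
- The arm moves only by the tool arm_command, never from a script. Its argument "rows" is a list of rows, each an object of numbers: "gripper": the opening, from 0 (shut) to 1 (fully open); "dx", "dy", "dz": the shift along the tool's x, y, z scaled (see below); "ax", "ay", "az": the turn, a rotation vector about the tool's x, y, z scaled (see below). In form: [{"gripper": .., "dx": .., "dy": .., "dz": .., "ax": .., "ay": .., "az": ..}, ...]. A call has 1 to 5 rows; each row is the pose to reach, as a shift and turn from the pose commanded when the call began, along the tool's axes at that moment; what a row does not reach only later rows make up. The controller multiplies each number of a shift by 0.2 m and each number of a turn by 2 rad. A row lasts 1/8 s, in which the tool goes at most 62.5 mm and 10.7 degrees, less where a joint would pass 70% of its speed; a pose out of reach is approached as far as the arm can. A call with a number of a shift or a turn outside -1 to 1 is refused whole. A call with a gripper value outside its range is refused whole. The fingers move at their own pace and stop on an object; the grip force is fixed at half the most. Time passes only in rows, so rows that repeat a pose let the fingers close. It gives the time, the measured TCP pose, the force, the opening and the grip force at its end, in the units of the state.
- manip.get_state(): the state, without advancing time (a new reading comes with each control period).
- manip.read_camera(name): name is "scene" or "top" or "wrist"; returns the picture (400x640x3 uint8, red, green, blue); there is no depth.
- manip.camera_model(name): a dict with "mtx" (3x3 intrinsics, pixels), "origin" and "rotation" of the camera in the world; the wrist camera has in their place "hand_eye" (4x4, takes a point from camera to tool coordinates, whose origin is the TCP and whose axes are the flange's). Camera axes: x right, y down, z forward; pixel columns grow to the right and rows downward; lengths in m; the calibration is good to about 2 mm. A picture is of the moment at which its call begins: read the wrist's pose just before it. camera_model takes no time and is no camera call.
- manip.finish_job(): hands the job in; it is judged then, once.
Trained networks look in the newest picture that a camera, given by its name, has taken for a name from the list of things; names that differ only in an ending like _2 or _b are one class to them, and where a whole thing is asked for, a point or a joint stands for the part that bears it (a point fixed in the world has none). Each returns a list of dicts, best first, with "conf" (0 to 1); they miss things now and then, are a little off and sometimes report something else, mostly with a low value. They report only what shows in the picture. A call takes as long as a camera call. They do not tell look-alikes from the thing itself.
- manip.boxes_of(camera, query): "xyz" ([x, y, z] in m, in world coordinates, good to about 4 mm: the middle of the surface that is visible of it).
- manip.regions_of(camera, query): "region" (400x640 bool, what is visible of it).
The state is a dict: "time": time; "joint_positions": joint angles; "dq": joint speeds; "effort": joint torques, N m; "position": TCP position; "tool_rot": TCP orientation; "force": force on the tool from outside, world axes, zero at the start; "torque": the same for the moment, N m; "opening": finger opening in m; "finger_force": force on a finger pad.
Only numpy, scipy, OpenCV 4.12 (cv2) and the standard library are available. Lean on these libraries where they do the work, as an engineer would, in place of code of your own. Each camera call takes 0.05 s, during which the arm holds its last target. There are 200 camera calls.

## Working session

There is one attempt and no reset: what is moved stays moved. The work goes in short steps, Python scripts to look and compute and a tool call to move; the robot and the scene stay as the last step left them, time stands still between calls to the robot, and variables do not carry over. Pictures are saved under pics/ and viewed, at most 10 in all, crops included, and the job is handed in when it is done.

Besides the shell and the picture viewer there is one more tool, called after "Emit:" as name(argument=value, ...) on one line, values as JSON. arm_command: Moves the arm, as the interface text tells. Its arguments: {"type":"object","properties":{"rows":{"type":"array","items":{"type":"object","properties":{"gripper":{"type":"number"},"dx":{"type":"number","minimum":-1,"maximum":1},"dy":{"type":"number","minimum":-1,"maximum":1},"dz":{"type":"number","minimum":-1,"maximum":1},"ax":{"type":"number","minimum":-1,"maximum":1},"ay":{"type":"number","minimum":-1,"maximum":1},"az":{"type":"number","minimum":-1,"maximum":1}}}}},"required":["rows"]}

```bash
ls; mkdir -p pics
python3 - <<'E'
from bench import manip
import cv2,numpy as np
s=manip.get_state();print({k:np.round(v,3).tolist() for k,v in s.items()})
for c in("top","scene"):
    im=manip.read_camera(c);cv2.imwrite(f"pics/{c}0.png",im[:,:,::-1])
    m=manip.camera_model(c);print(c,m)
    for q in("case","pick","stand","stand_hole","cover_knob","cover","grit_a_mid","bed","vial","stone","red_sherd","grey_sherd","folding_loupe"):
        try: print(q,[(np.round(d["xyz"],3).tolist(),round(d["conf"],2)) for d in manip.boxes_of(c,q)][:4])
        except Exception as e: print(q,e)
print(manip.get_state()["time"])
print(manip.camera_model("wrist"))
E
```

```text
pics
{'time': 0.0, 'joint_positions': [-1.435, 0.478, 0.022, 1.556, -0.012, 1.109, -0.083], 'dq': [0.001, -0.001, 0.002, 0.002, 0.0, 0.001, -0.0], 'effort': [0.0, -58.285, 1.534, -27.261, -0.054, 0.017, 0.0], 'position': [0.163, 0.654, 0.222], 'tool_rot': [-0.382, -3.118, 0.003], 'force': [0.001, 0.301, 0.014], 'torque': [-0.045, 0.023, -0.008], 'finger_force': 0.0, 'opening': 0.088}
top {'mtx': array([[363.78830389,   0.        , 318.76617152],
       [  0.        , 363.78830389, 197.24604301],
       [  0.        ,   0.        ,   1.        ]]), 'origin': array([0.45483488, 0.0952017 , 1.35088191]), 'rotation': array([-2.15572217,  2.2020632 , -0.07426777])}
case [([0.564, 0.242, 0.031], 0.68)]
pick [([0.528, -0.181, 0.061], 0.57)]
stand [([0.523, -0.173, 0.06], 0.74)]
stand_hole [([0.525, -0.168, 0.059], 0.62), ([0.564, 0.24, 0.034], 0.51)]
cover_knob [([0.588, 0.329, 0.035], 0.88), ([0.672, -0.102, 0.01], 0.42)]
cover [([0.589, 0.322, 0.034], 0.84)]
grit_a_mid []
bed [([0.564, 0.241, 0.028], 0.65), ([0.488, 0.244, 0.021], 0.57)]
vial [([0.748, 0.043, 0.071], 0.55)]
stone [([0.566
[... 877 characters left out ...]
22, 0.026], 0.55), ([0.48, 0.464, 0.025], 0.43)]
red_sherd [([0.371, -0.004, 0.011], 0.49)]
grey_sherd [([0.67, -0.113, 0.01], 0.66)]
folding_loupe [([0.395, -0.288, 0.02], 0.53)]
1.4
{'mtx': array([[330.41984884,   0.        , 324.71145267],
       [  0.        , 330.41984884, 204.49246327],
       [  0.        ,   0.        ,   1.        ]]), 'hand_eye': array([[-1.24408415e-03, -9.61656599e-01, -2.74253602e-01,
         7.38356457e-02],
       [ 9.99999214e-01, -1.15454046e-03, -4.87912381e-04,
         2.96703778e-04],
       [ 1.52567282e-04, -2.74253994e-01,  9.61657280e-01,
        -1.61855169e-01],
       [ 0.00000000e+00,  0.00000000e+00,  0.00000000e+00,
         1.00000000e+00]])}
```

View pics/top0.png

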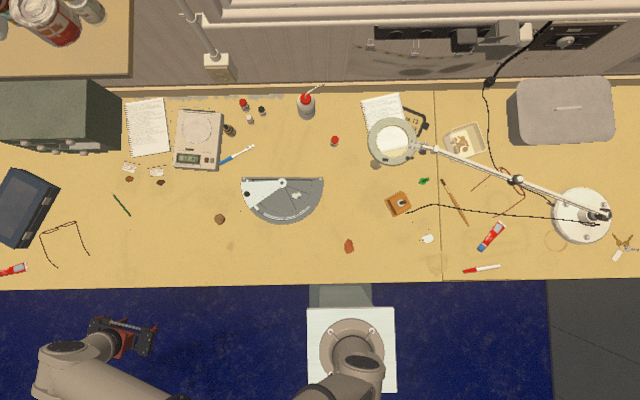

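View pics/scene0.png

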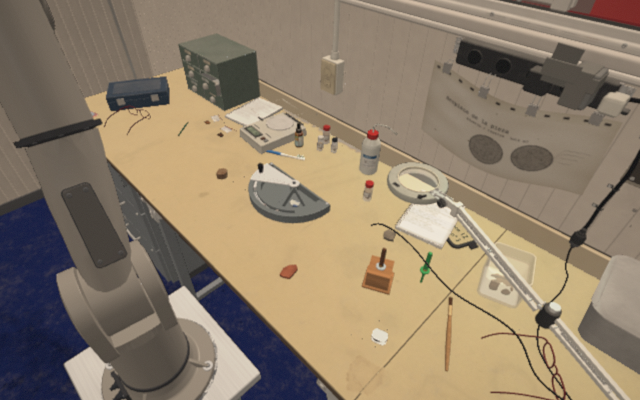

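```bash
cat > h.py <<'E'
from bench import manip
import numpy as np, cv2
from scipy.spatial.transform import Rotation as R
def cam(c,st=None):
    m=manip.camera_model(c)
    if c!="wrist": return m["mtx"],R.from_rotvec(m["rotation"]).as_matrix() if np.ndim(m["rotation"])==1 else m["rotation"],m["origin"]
    st=st or manip.get_state(); T=np.eye(4);T[:3,:3]=R.from_rotvec(st["tool_rot"]).as_matrix();T[:3,3]=st["position"]
    T=T@m["hand_eye"]; return m["mtx"],T[:3,:3],T[:3,3]
def toworld(c,uv,z,st=None):
    K,Rm,o=cam(c,st); d=(Rm@np.linalg.inv(K)@np.array([uv[0],uv[1],1.])); return o+d*(z-o[2])/d[2]
def topix(c,p,st=None):
    K,Rm,o=cam(c,st); q=K@(Rm.T@(np.asarray(p)-o)); return q[:2]/q[2]
def snap(c,f):
    st=manip.get_state(); im=manip.read_camera(c)[:,:,::-1].copy(); cv2.imwrite("pics/"+f,im); return st,im
def casept(h,yaw,a,r=.13,z=.02):
    a=np.radians(a);v=np.array([-r*np.cos(a),r*np.sin(a)]);c,s=np.cos(yaw),np.sin(yaw)
    return np.array([h[0]+c*v[0]-s*v[1],h[1]+s*v[0]+c*v[1],z])
def go(p,yawworld_y=None,tilt0=True,p0=None):
    """shift/turn numbers from current pose to TCP p, tool down, tool y along angle yaw (nearest half turn)"""
    st=manip.get_state();R0=R.from_rotvec(st["tool_rot"]);p0=st["position"] if p0 is None else p0
    d=R0.inv().apply(np.asarray(p)-p0)/.2; y=R0.as_matrix()[:,1]; cur=np.arctan2(y[1],y[0])
    t=cur if yawworld_y is None else cur+(yawworld_y-cur+np.pi/2)%np.pi-np.pi/2
    Y=np.array([np.cos(t),np.sin(t),0]);Z=np.array([0,0,-1.]);X=np.cross(Y,Z)
    w=(R0.inv()*R.from_matrix(np.c_[X,Y,Z])).as_rotvec()/2
    print("d",np.round(d,4),"a",np.round(w,4),"tool y angle",round(cur,3),"->",round(t,3))
def info():
    s=manip.get_state();print(round(s["time"],2),np.round(s["position"],4),"rot",np.round(s["tool_rot"],3),"F",np.round(s["force"],2),"op",round(s["opening"],4),"ff",np.round(s["finger_force"],1),"q",np.round(s["joint_positions"],2))
E
python3 - <<'E'
from h import *
print("hub",toworld("top",(282,183),.036),"knob",toworld("top",(251,183),.069),"L",toworld("top",(241,178),.03),"R",toworld("top",(323,178),.03))
print("standtop",toworld("top",(400,202),.058))
go([.56,.24,.16])
E
```

```text
hub [0.60974947 0.23699634 0.036     ] knob [0.60827688 0.34356648 0.069     ] L [0.63217332 0.38767726 0.03      ] R [0.62555223 0.0874113  0.03      ]
standtop [ 0.53003528 -0.18412232  0.058     ]
d [-2.4277 -1.5346  0.3133] a [ 0. -0.  0.] tool y angle 1.327 -> 1.327
```

Emit:
arm_command(rows=[{"gripper": 1, "dx": -1, "dy": -0.63, "dz": 0.13, "ax": 0, "ay": 0, "az": 0}, {"gripper": 1, "dx": -1, "dy": -0.63, "dz": 0.13, "ax": 0, "ay": 0, "az": 0}, {"gripper": 1, "dx": -1, "dy": -0.63, "dz": 0.13, "ax": 0, "ay": 0, "az": 0}, {"gripper": 1, "dx": -1, "dy": -0.63, "dz": 0.13, "ax": 0, "ay": 0, "az": 0}])

```text
time: 1.9
position: [0.3286, 0.4823, 0.1967]
tool_rot: [0.385, 3.117, 0.0]
force: [0.3, 0.0, -0.2]
opening: 0.0878
finger_force: 0.0
```

Emit:
arm_command(rows=[{"gripper": 1, "dx": -1, "dy": -0.63, "dz": 0.13, "ax": 0, "ay": 0, "az": 0}, {"gripper": 1, "dx": -1, "dy": -0.63, "dz": 0.13, "ax": 0, "ay": 0, "az": 0}, {"gripper": 1, "dx": -1, "dy": -0.63, "dz": 0.13, "ax": 0, "ay": 0, "az": 0}, {"gripper": 1, "dx": -1, "dy": -0.63, "dz": 0.13, "ax": 0, "ay": 0, "az": 0}])

```text
time: 2.4
position: [0.4921, 0.3116, 0.1707]
tool_rot: [0.385, 3.117, 0.0]
force: [0.1, 0.2, -0.2]
opening: 0.088
finger_force: 0.0
```

Emit:
arm_command(rows=[{"gripper": 1, "dx": -0.43, "dy": -0.27, "dz": 0.05, "ax": 0, "ay": 0, "az": 0.12}, {"gripper": 1, "dx": -0.43, "dy": -0.27, "dz": 0.05, "ax": 0, "ay": 0, "az": 0.12}, {"gripper": 1, "dx": -0.43, "dy": -0.27, "dz": 0.05, "ax": 0, "ay": 0, "az": 0.12}])

```text
time: 2.78
position: [0.5629, 0.2368, 0.1605]
tool_rot: [0.762, 3.046, -0.003]
force: [-0.7, 0.6, 0.0]
opening: 0.0875
finger_force: 0.0
```

Run:
```python
from h import *
info()
st,im=snap("wrist","w1.png")
for q in("case","bed","cover_knob","grit_a_mid","cover"):
    print(q,[(np.round(d["xyz"],4).tolist(),round(d["conf"],2)) for d in manip.boxes_of("wrist",q)][:4])
for p in ([.61,.237,.036],[.608,.344,.069]): print(topix("wrist",p,st))
cv2.imwrite("pics/w1b.png",cv2.resize(im,None,fx=1.25,fy=1.25,interpolation=cv2.INTER_CUBIC))
```

```text
2.77 [0.5629 0.2368 0.1605] rot [ 7.620e-01  3.046e+00 -3.000e-03] F [-0.74  0.59  0.04] op 0.0875 ff 0.0 q [-0.68  0.44  0.23  1.79 -0.12  0.93  0.69]
case [([0.5542, 0.2525, 0.0306], 0.77)]
bed [([0.4891, 0.2507, 0.0228], 0.98)]
cover_knob [([0.5588, 0.2551, 0.032], 0.73), ([0.5879, 0.3268, 0.0307], 0.66)]
grit_a_mid [([0.4916, 0.1811, 0.0274], 0.48)]
cover [([0.5861, 0.3262, 0.0329], 0.74), ([0.3793, 0.0047, 0.0091], 0.67)]
[348.49766427 239.10425443]
[471.01904297 193.14051321]
```

View pics/w1b.png

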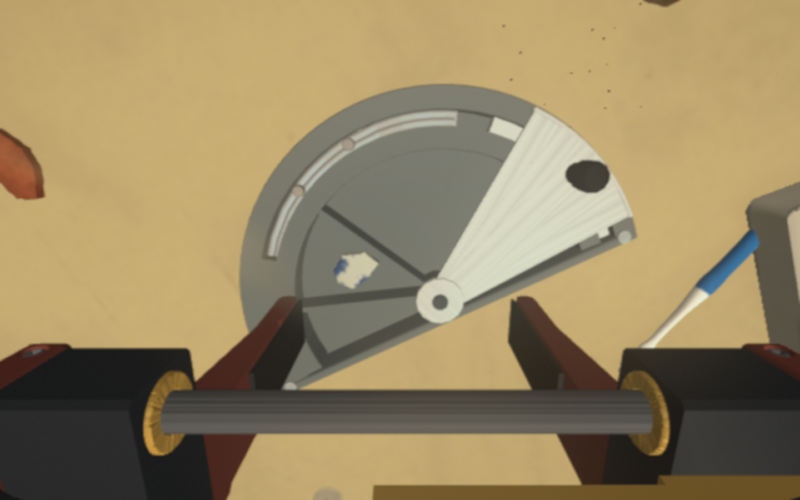

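```bash
cat > fit.py <<'E'
from h import *
from scipy.optimize import least_squares
def fit(st,hub,groove,rim,blind,pitedge,corners=()):
    def res(p):
        h=p[:2];y=p[2];r=[]
        r+=list((toworld("wrist",hub,p[3],st)[:2]-h)) if hub is not None else []
        for u in groove: r.append(np.hypot(*(toworld("wrist",u,.021,st)[:2]-h))-.13)
        for u in rim: r.append(np.hypot(*(toworld("wrist",u,.030,st)[:2]-h))-.15)
        for u,a in ((blind,-50.5),(pitedge,31)):
            if u is not None:
                r+=list(toworld("wrist",u,.021,st)[:2]-casept(h,y,a)[:2])
        r.append((p[3]-.037)*.3)
        return np.array(r)*1e3
    s=least_squares(res,[.61,.237,0,.037],loss="soft_l1");print(np.round(s.x,4),np.round(res(s.x),1));return s.x
E
python3 - <<'E'
from fit import *
st=manip.get_state()
f=lambda *l:[np.array(u)/1.25 for u in l]
p=fit(st,np.array((440,301))/1.25,f((322,167),(385,128),(420,120)),f((240,290),(262,197),(330,118),(445,84),(535,106)),np.array((271,257))/1.25,np.array((457,118))/1.25)
h,y=p[:2],p[2]
im=cv2.imread("pics/w1.png");im=cv2.resize(im,None,fx=2,fy=2)
def dot(P,c):
    u=topix("wrist",P,st);cv2.circle(im,tuple(int(v) for v in u*2),2,c,-1)
for a in range(-50,43,4): dot(casept(h,y,a,.13,.02),(0,0,255))
for a in (31,42): dot(casept(h,y,a,.1245,.03),(0,255,0));dot(casept(h,y,a,.1355,.03),(0,255,0))
for a in range(-80,90,8): dot(casept(h,y,a,.15,.03),(255,0,0))
dot(casept(h,y,72,.13,.069),(255,0,255)); dot(casept(h,y,72,.13,.036),(255,255,0))
cv2.imwrite("pics/ov.png",im[100:520,350:1060])
for u in f((298,191),(348,145)):
    q=toworld("wrist",u,.024,st)[:2]-h;c,s=np.cos(y),np.sin(y);q=np.array([c*q[0]+s*q[1],-s*q[0]+c*q[1]]);print("grit a",np.degrees(np.arctan2(q[1],-q[0])),np.hypot(*q))
E
```

```text
[ 0.6096  0.2455 -0.0201  0.0367] [-0.   0.1 -1.1 -0.4 -0.4  0.5 -1.7  0.4  0.8  0.1 -0.8 -0.8 -0.3  0.1
 -0.1]
grit a -25.686363138814173 0.13029016431429302
grit a -3.937025608236852 0.1297613074738918
```

View pics/ov.png

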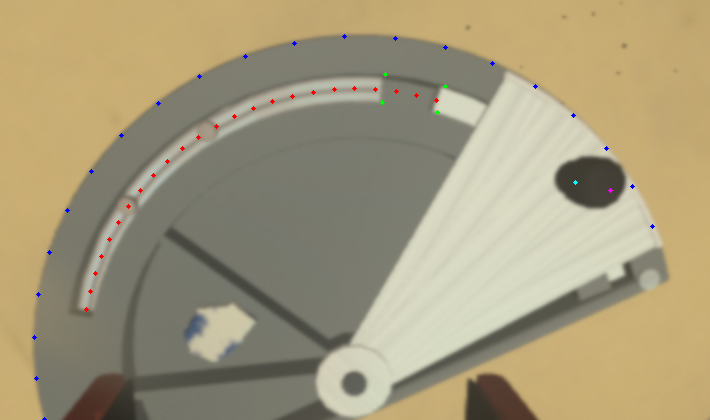

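Run:
```python
from h import *
info();go([.525,-.178,.2],np.pi/2)
```

```text
3.08 [0.5598 0.2425 0.1608] rot [-7.480e-01 -3.051e+00 -1.000e-03] F [ 0.29  0.62 -0.09] op 0.0879 ff 0.0 q [-0.68  0.44  0.23  1.79 -0.12  0.93  0.69]
d [-0.8183 -1.9442 -0.1977] a [ 4.000e-04 -2.000e-04 -2.405e-01] tool y angle 1.09 -> 1.571
```

Run:
```python
from fit import *
st=dict(position=np.array([.5629,.2368,.1605]),tool_rot=np.array([.762,3.046,-.003]))
f=lambda *l:[np.array(u)/1.25 for u in l]
p=fit(st,np.array((440,301))/1.25,f((322,167),(385,128),(420,120)),f((240,290),(262,197),(330,118),(445,84),(535,106)),np.array((271,257))/1.25,np.array((457,118))/1.25)
```

```text
[ 0.613   0.2389 -0.0292  0.0364] [-0.1  0.2 -1.1 -0.4 -0.4  0.5 -1.7  0.3  0.8  0.  -0.9 -0.8 -0.4  0.1
 -0.2]
```

Emit:
arm_command(rows=[{"gripper": 1, "dx": -0.4, "dy": -0.98, "dz": -0.2, "ax": 0, "ay": 0, "az": -0.12}, {"gripper": 1, "dx": -0.4, "dy": -0.98, "dz": -0.2, "ax": 0, "ay": 0, "az": -0.12}, {"gripper": 1, "dx": -0.4, "dy": -0.98, "dz": -0.2, "ax": 0, "ay": 0, "az": -0.12}, {"gripper": 1, "dx": -0.4, "dy": -0.98, "dz": -0.2, "ax": 0, "ay": 0, "az": -0.12}])

```text
time: 3.58
position: [0.5399, 0.0269, 0.2018]
tool_rot: [0.386, 3.116, -0.0]
force: [-0.2, -0.3, 0.4]
opening: 0.0879
finger_force: 0.0
```

Run:
```python
from h import *
info();go([.525,-.178,.2],np.pi/2)
```

```text
3.58 [0.5399 0.0269 0.2018] rot [ 0.386  3.116 -0.   ] F [-0.18 -0.27  0.38] op 0.0879 ff 0.0 q [-0.37  0.28  0.25  1.92 -0.08  0.95  1.24]
d [-0.1781 -1.0116  0.009 ] a [-1.000e-04  7.000e-04 -1.234e-01] tool y angle 1.324 -> 1.571
```

Emit:
arm_command(rows=[{"gripper": 1, "dx": -0.18, "dy": -1, "dz": 0.01, "ax": 0, "ay": 0, "az": -0.12}, {"gripper": 1, "dx": -0.18, "dy": -1, "dz": 0.01, "ax": 0, "ay": 0, "az": -0.12}, {"gripper": 1, "dx": -0.18, "dy": -1, "dz": 0.01, "ax": 0, "ay": 0, "az": -0.12}, {"gripper": 1, "dx": -0.18, "dy": -1, "dz": 0.01, "ax": 0, "ay": 0, "az": -0.12}, {"gripper": 1, "dx": -0.18, "dy": -1, "dz": 0.01, "ax": 0, "ay": 0, "az": -0.12}])

```text
time: 4.2
position: [0.5267, -0.1737, 0.1988]
tool_rot: [0.009, 3.141, -0.0]
force: [0.9, 0.0, -0.2]
opening: 0.0875
finger_force: 0.0
```

Run:
```python
from h import *
import json
for i in range(3): manip.read_camera("wrist")
info()
st,im=snap("wrist","w2.png")
json.dump({k:np.array(st[k]).tolist() for k in("position","tool_rot")},open("pics/w2.json","w"))
for q in("pick","stand","stand_hole"):
    print(q,[(np.round(d["xyz"],4).tolist(),round(d["conf"],2)) for d in manip.boxes_of("wrist",q)][:4])
    r=manip.regions_of("wrist",q)
    for d in r[:2]:
        ys,xs=np.nonzero(d["region"]);print("  reg",xs.min(),xs.max(),ys.min(),ys.max(),xs.mean(),ys.mean(),round(d["conf"],2))
info()
cv2.imwrite("pics/w2b.png",cv2.resize(im[:,120:520],None,fx=1.5,fy=1.5,interpolation=cv2.INTER_CUBIC))
```

```text
4.35 [ 0.5275 -0.1703  0.1986] rot [1.000e-03 3.142e+00 2.000e-03] F [ 0.43 -0.12  0.12] op 0.0878 ff 0.0 q [-0.04  0.31  0.29  1.89 -0.11  0.96  1.87]
pick [([0.5258, -0.1838, 0.0621], 0.94)]
  reg 296 322 181 221 307.82624768946397 195.3992606284658 0.96
stand []
  reg 267 354 137 233 309.87655525737983 180.22176140522078 0.67
stand_hole [([0.5155, -0.1835, 0.0557], 0.58), ([0.3738, -0.0026, 0.0067], 0.34)]
  reg 266 354 138 232 310.30734597156396 180.9872037914692 0.59
4.7 [ 0.5271 -0.1721  0.1986] rot [-0.005 -3.142 -0.   ] F [-0.39  0.1  -0.33] op 0.0879 ff 0.0 q [-0.04  0.31  0.3   1.89 -0.11  0.96  1.88]
```

View pics/w2b.png

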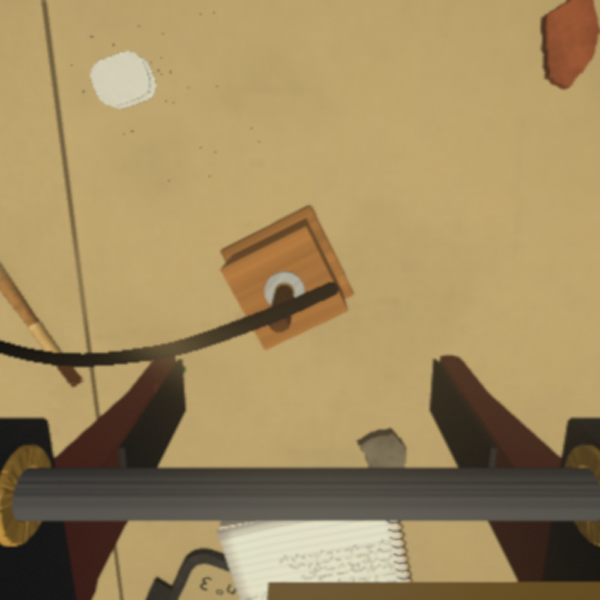

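Run:
```python
from h import *
import json
st=json.load(open("pics/w2.json"));st={k:np.array(v) for k,v in st.items()}
def ray(c,uv):
    K,Rm,o=cam(c,st if c=="wrist" else None);d=Rm@np.linalg.inv(K)@np.array([*uv,1.]);return o,d/np.linalg.norm(d)
def tri(obs):
    A=np.zeros((3,3));b=np.zeros(3)
    for c,uv in obs:
        o,d=ray(c,uv);M=np.eye(3)-np.outer(d,d);A+=M;b+=M@o
    p=np.linalg.solve(A,b);print(np.round(p,3),[np.round(topix(c,p,st)-uv,1).tolist() for c,uv in obs])
e=[("top",(407,212)),("wrist",(342,192)),("scene",(373,225))]
tri(e);tri(e[:2]);tri(e[1:]);tri([e[0],e[2]])
# pick handle top / collar from wrist
for uv,z in (((120+282/1.5,322/1.5),.127),((120+285/1.5,288/1.5),.061)): print(toworld("wrist",uv,z,st))
a=cv2.imread("pics/scene0.png")[170:330,330:530];b=cv2.imread("pics/top0.png")[170:240,370:510]
a=cv2.resize(a,None,fx=3.75,fy=3.75,interpolation=cv2.INTER_CUBIC)[:, :]
cv2.imwrite("pics/c.png",a)
```

```text
[ 0.488 -0.166  0.225] [[-0.8, 0.4], [-6.7, 2.2], [-0.1, -0.3]]
[ 0.487 -0.165  0.234] [[-0.5, 0.6], [-3.6, 4.9]]
[ 0.488 -0.164  0.222] [[-2.6, 2.1], [-0.7, -0.0]]
[ 0.488 -0.167  0.225] [[-0.3, 0.3], [0.6, -0.1]]
[ 0.52806461 -0.18274673  0.127     ]
[ 0.5269282  -0.18403861  0.061     ]
```

View pics/c.png

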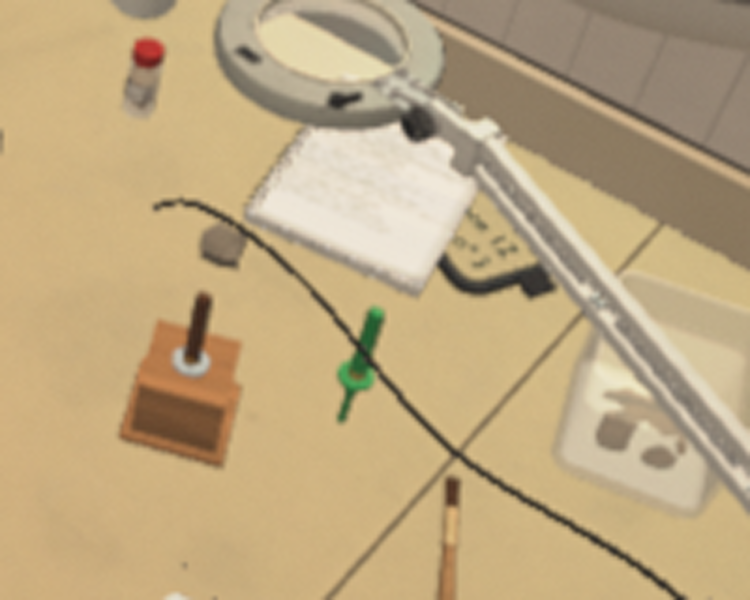

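Run:
```python
from h import *
im=cv2.imread("pics/top0.png")
for x in range(404,560,6):
    col=im[190:235,x].sum(1); print((x,190+int(col.argmin()),int(col.min())),end=" ")
print()
b=[];
for x in range(404,545,3):
    lo=200 if x<440 else 198
    col=im[lo:222,x].sum(1).astype(float); b.append((x,lo+col.argmin()))
b=np.array(b)
for u,v in ((155,208),(170,203),(185,202),(210,210),(240,228),(270,252),(300,280),(330,312),(360,345),(410,400),(460,455),(550,520),(620,560)):
    uv=(330+u/3.75,170+v/3.75); best=None
    for z in np.arange(0,.6,.005):
        p=toworld("scene",uv,z); t=topix("top",p); d=np.hypot(*(b-t).T).min()
        if best is None or d<best[0]: best=(d,p)
    print(np.round(best[1],3),round(best[0],1))
```

```text
(404, 202, 200) (410, 212, 278) (416, 209, 253) (422, 207, 251) (428, 205, 245) (434, 204, 284) (440, 205, 263) (446, 206, 282) (452, 207, 285) (458, 208, 149) (464, 209, 118) (470, 210, 181) (476, 211, 269) (482, 212, 276) (488, 213, 300) (494, 213, 221) (500, 214, 258) (506, 215, 292) (512, 215, 212) (518, 216, 271) (524, 194, 209) (530, 216, 164) (536, 217, 254) (542, 217, 152) (548, 200, 215) (554, 218, 184) 
[ 0.483 -0.165  0.225] 2.1
[ 0.489 -0.171  0.23 ] 1.2
[ 0.518 -0.164  0.205] 1.2
[ 0.497 -0.194  0.235] 0.2
[ 0.502 -0.212  0.23 ] 0.6
[ 0.508 -0.231  0.22 ] 1.4
[ 0.516 -0.25   0.205] 0.9
[ 0.508 -0.276  0.205] 0.6
[ 0.508 -0.299  0.195] 0.7
[ 0.499 -0.338  0.19 ] 0.3
[ 0.491 -0.376  0.185] 1.1
[ 0.481 -0.43   0.195] 0.3Traceback (most recent call last):
  File "<stdin>", line 14, in <module>
  File "h.py", line 10, in toworld
    K,Rm,o=cam(c,st); d=(Rm@np.linalg.inv(K)@np.array([uv[0],uv[1],1.])); return o+d*(z-o[2])/d[2]
           ~~~^^^^^^
  File "h.py", line 5, in cam
    m=manip.camera_model(c)
ValueError: time passes only in moves, steps and waits
```

Run:
```python
from h import *
import functools,h
def ray(c,uv):
    K,Rm,o=cam(c);d=Rm@np.linalg.inv(K)@np.array([*uv,1.]);return o,d/np.linalg.norm(d)
def tri(obs):
    A=np.zeros((3,3));b=np.zeros(3)
    for c,uv in obs:
        o,d=ray(c,uv);M=np.eye(3)-np.outer(d,d);A+=M;b+=M@o
    p=np.linalg.solve(A,b);print(np.round(p,3),[np.round(topix(c,p)-uv,1).tolist() for c,uv in obs])
tri([("top",(391,141)),("scene",(417,182))]) # lamp ring centre
tri([("top",(515,181)),("scene",(548,315))]) # arm joint
# target tilt
t=np.radians(35);st=manip.get_state();R0=R.from_rotvec(st["tool_rot"])
info()
u=np.array([np.sin(t),0,np.cos(t)]);G=np.array([.5275,-.1835,.102])
Rt=R.from_matrix(np.c_[np.cross([0,1,0],-u),[0,1,0],-u])
print("rotvec/2",np.round((R0.inv()*Rt).as_rotvec()/2,4))
for s in(.12,0): print(s,"TCP",G+(s-.019)*u,"d",np.round(R0.inv().apply(G+(s-.019)*u-st["position"])/.2,4))
```

```text
[ 0.718 -0.132  0.199] [[0.0, -0.0], [-0.0, 0.0]]
[ 0.583 -0.533  0.176] [[0.1, -0.0], [-0.1, 0.0]]
4.7 [ 0.5271 -0.1721  0.1986] rot [-0.005 -3.142 -0.   ] F [-0.39  0.1  -0.33] op 0.0879 ff 0.0 q [-0.04  0.31  0.3   1.89 -0.11  0.96  1.88]
rotvec/2 [ 0.0005  0.3054 -0.0014]
0.12 TCP [ 0.58543122 -0.1835      0.18473436] d [-0.2918 -0.0561  0.0695]
0 TCP [ 0.51660205 -0.1835      0.08643611] d [ 0.0524 -0.0572  0.561 ]
```

Emit:
arm_command(rows=[{"gripper": 1, "dx": -0.236, "dy": -0.057, "dz": -0.055, "ax": 0, "ay": 0, "az": 0}, {"gripper": 1, "dx": -0.236, "dy": -0.057, "dz": -0.055, "ax": 0, "ay": 0.08, "az": 0}, {"gripper": 1, "dx": -0.236, "dy": -0.057, "dz": -0.055, "ax": 0, "ay": 0.15, "az": 0}, {"gripper": 1, "dx": -0.236, "dy": -0.057, "dz": -0.055, "ax": 0, "ay": 0.218, "az": 0}, {"gripper": 1, "dx": -0.236, "dy": -0.057, "dz": -0.055, "ax": 0, "ay": 0.218, "az": 0}])

```text
time: 5.32
position: [0.5752, -0.1831, 0.207]
tool_rot: [-0.002, -2.703, -0.001]
force: [0.6, 0.7, 0.5]
opening: 0.0878
finger_force: 0.0
```

```bash
cat >> h.py <<'E'
import functools,json
_cm=manip.camera_model
_cache={}
def _c(n):
    if n not in _cache: _cache[n]=_cm(n)
    return _cache[n]
manip_camera_model=_c
def snap(c,f):
    st=manip.get_state(); im=manip.read_camera(c)[:,:,::-1].copy(); cv2.imwrite("pics/"+f,im)
    json.dump({k:np.array(st[k]).tolist() for k in("position","tool_rot")},open("pics/"+f[:-4]+".json","w")); return st,im
def load(f): return {k:np.array(v) for k,v in json.load(open("pics/"+f+".json")).items()}
def rel(p):
    st=manip.get_state();return R.from_rotvec(st["tool_rot"]).inv().apply(np.asarray(p)-st["position"])/.2
E
sed -i 's/m=manip.camera_model(c)/m=_c(c)/' h.py
python3 - <<'E'
from h import *
manip.read_camera("wrist");manip.read_camera("wrist")
st,im=snap("wrist","w3.png");info()
print("pick",[(np.round(d["xyz"],4).tolist(),round(d["conf"],2)) for d in manip.boxes_of("wrist","pick")])
for d in manip.regions_of("wrist","pick")[:1]:
    m=d["region"].astype(np.uint8);ys,xs=np.nonzero(m);print(xs.min(),xs.max(),ys.min(),ys.max())
    for y in range(ys.min(),ys.max()+1,3):
        x=np.nonzero(m[y])[0];print(y,x.min(),x.max(),end="; ")
for z in(.007,.061,.127): print(topix("wrist",[.5275,-.1835,z],st))
u=np.array([np.sin(np.radians(25)),0,np.cos(np.radians(25))]);G=np.array([.5275,-.1835,.109])
print(np.round(rel(G-.019*u),4), np.round(R.from_rotvec(st["tool_rot"]).as_matrix()[:,2],3))
i2=cv2.resize(im[100:400,150:490],None,fx=2,fy=2);cv2.imwrite("pics/w3b.png",i2)
E
```

```text
5.47 [ 0.5737 -0.1848  0.21  ] rot [-6.000e-03 -2.708e+00 -1.000e-03] F [-0.55  0.67  0.47] op 0.0881 ff 0.0 q [-0.03  0.64  0.32  1.44 -0.08  1.52  1.86]
pick [([0.6056, -0.2646, 0.0557], 0.75), ([0.5521, 0.1234, 0.0291], 0.38)]
313 336 193 221
193 322 327; 196 319 330; 199 318 331; 202 316 333; 205 314 335; 208 313 336; 211 313 336; 214 314 336; 217 316 334; 220 319 331; [325.51853218 214.95557953]
[325.60596764 208.19795575]
[325.7606727  196.24126593]
[-0.0043  0.0056  0.6536] [-0.421  0.001 -0.907]
```

View pics/w3b.png

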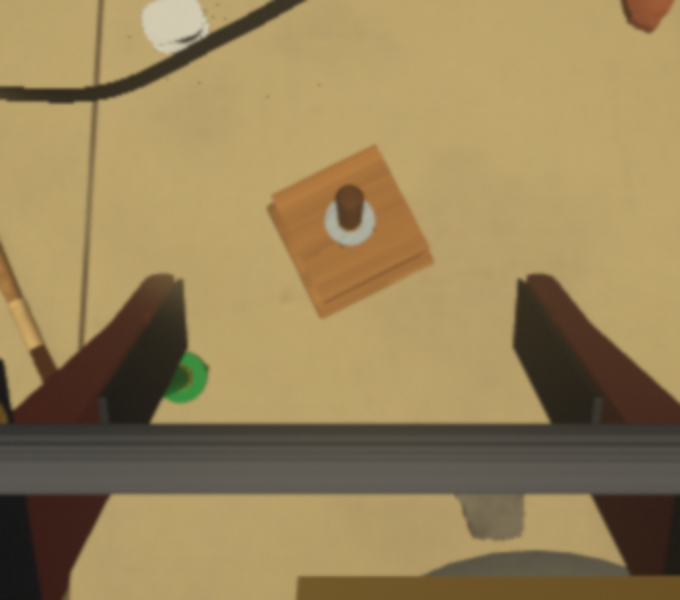

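Emit:
arm_command(rows=[{"gripper": 1, "dx": -0.004, "dy": 0.005, "dz": 0.2, "ax": 0, "ay": 0, "az": 0}, {"gripper": 1, "dx": -0.004, "dy": 0.005, "dz": 0.4, "ax": 0, "ay": 0, "az": 0}, {"gripper": 1, "dx": -0.004, "dy": 0.005, "dz": 0.55, "ax": 0, "ay": 0, "az": 0}, {"gripper": 1, "dx": -0.004, "dy": 0.005, "dz": 0.653, "ax": 0, "ay": 0, "az": 0}, {"gripper": 1, "dx": -0.004, "dy": 0.005, "dz": 0.653, "ax": 0, "ay": 0, "az": 0}])

```text
time: 6.2
position: [0.5182, -0.1831, 0.091]
tool_rot: [-0.006, -2.705, -0.002]
force: [0.2, -0.4, 0.3]
opening: 0.0877
finger_force: 0.0
```

Emit:
arm_command(rows=[{"gripper": 1}, {"gripper": 1}, {"gripper": 0.3}, {"gripper": 0.2}, {"gripper": 0.0}])

```text
invalid input
```

Emit:
arm_command(rows=[{"gripper": 0}, {"gripper": 0}, {"gripper": 0}, {"gripper": 0}])

```text
invalid input
```

Run:
```python
from h import *
info();st=manip.get_state();print(R.from_rotvec(st["tool_rot"]).inv().apply([0,0,.2])/.2)
```

```text
6.2 [ 0.5182 -0.1831  0.091 ] rot [-6.000e-03 -2.705e+00 -2.000e-03] F [ 0.19 -0.45  0.28] op 0.0877 ff 0.0 q [-0.02  0.68  0.3   1.66 -0.09  1.25  1.86]
[ 4.23163457e-01  5.12815925e-04 -9.06053213e-01]
```

Emit:
arm_command(rows=[{"gripper": 0.3, "dx": 0, "dy": 0, "dz": 0, "ax": 0, "ay": 0, "az": 0}, {"gripper": 0.2, "dx": 0, "dy": 0, "dz": 0, "ax": 0, "ay": 0, "az": 0}, {"gripper": 0, "dx": 0, "dy": 0, "dz": 0, "ax": 0, "ay": 0, "az": 0}, {"gripper": 0, "dx": 0, "dy": 0, "dz": 0, "ax": 0, "ay": 0, "az": 0}, {"gripper": 0, "dx": 0, "dy": 0, "dz": 0, "ax": 0, "ay": 0, "az": 0}])

```text
time: 6.82
position: [0.5198, -0.1831, 0.091]
tool_rot: [-0.005, -2.706, -0.001]
force: [-0.1, 0.6, 0.2]
opening: 0.0413
finger_force: 0.0
```

Run:
```python
from h import *
info()
```

```text
6.83 [ 0.5198 -0.1831  0.091 ] rot [-5.000e-03 -2.706e+00 -1.000e-03] F [-0.06  0.62  0.21] op 0.0413 ff 0.0 q [-0.02  0.68  0.3   1.66 -0.09  1.25  1.86]
```

Emit:
arm_command(rows=[{"gripper": 0, "dx": 0, "dy": 0, "dz": 0, "ax": 0, "ay": 0, "az": 0}, {"gripper": 0, "dx": 0, "dy": 0, "dz": 0, "ax": 0, "ay": 0, "az": 0}, {"gripper": 0, "dx": 0, "dy": 0, "dz": 0, "ax": 0, "ay": 0, "az": 0}, {"gripper": 0, "dx": 0, "dy": 0, "dz": 0, "ax": 0, "ay": 0, "az": 0}, {"gripper": 0, "dx": 0, "dy": 0, "dz": 0, "ax": 0, "ay": 0, "az": 0}])

```text
time: 7.45
position: [0.5197, -0.1831, 0.0909]
tool_rot: [-0.005, -2.705, -0.001]
force: [0.3, 0.1, -0.4]
opening: 0.0117
finger_force: 30.0
```

Run:
```python
from h import *
info()
```

```text
7.45 [ 0.5197 -0.1831  0.0909] rot [-5.000e-03 -2.705e+00 -1.000e-03] F [ 0.28  0.12 -0.39] op 0.0117 ff 30.0 q [-0.02  0.68  0.3   1.66 -0.09  1.25  1.86]
```

Emit:
arm_command(rows=[{"gripper": 0, "dx": 0.042, "dy": 0, "dz": -0.09, "ax": 0, "ay": 0, "az": 0}, {"gripper": 0, "dx": 0.085, "dy": 0, "dz": -0.181, "ax": 0, "ay": 0, "az": 0}, {"gripper": 0, "dx": 0.127, "dy": 0, "dz": -0.272, "ax": 0, "ay": 0, "az": 0}, {"gripper": 0, "dx": 0.142, "dy": 0, "dz": -0.304, "ax": 0, "ay": 0, "az": 0}, {"gripper": 0, "dx": 0.142, "dy": 0, "dz": -0.304, "ax": 0, "ay": 0, "az": 0}])

```text
time: 8.07
position: [0.52, -0.1831, 0.1587]
tool_rot: [-0.005, -2.707, -0.001]
force: [-0.1, 0.5, -1.5]
opening: 0.0118
finger_force: 30.0
```

Run:
```python
from h import *
st,im=snap("wrist","w4.png");info()
cv2.imwrite("pics/w4b.png",cv2.resize(im[100:400,150:490],None,fx=2,fy=2))
```

```text
8.12 [ 0.5196 -0.1829  0.158 ] rot [-5.000e-03 -2.706e+00 -1.000e-03] F [-1.15  0.64 -0.59] op 0.0116 ff 30.0 q [-0.03  0.6   0.31  1.63 -0.07  1.36  1.86]
```

View pics/w4b.png

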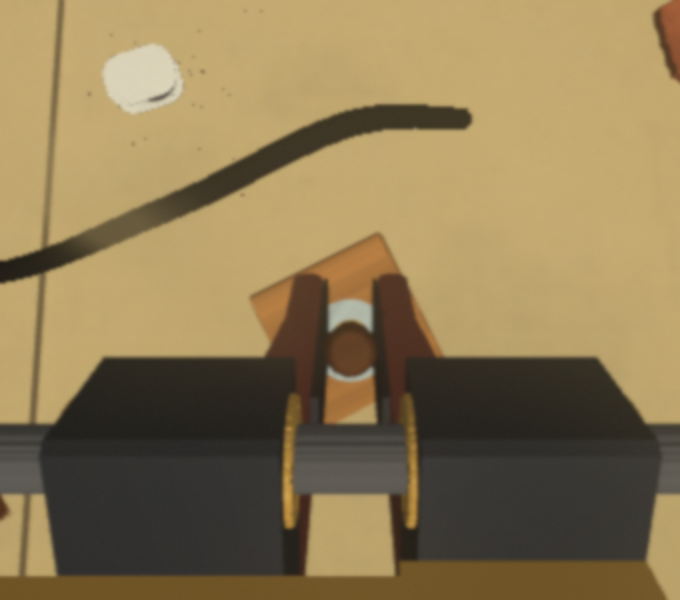

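Emit:
arm_command(rows=[{"gripper": 0, "dx": 0.095, "dy": 0.25, "dz": -0.204, "ax": 0, "ay": 0, "az": 0}, {"gripper": 0, "dx": 0.095, "dy": 0.5, "dz": -0.204, "ax": 0, "ay": 0, "az": 0}, {"gripper": 0, "dx": 0.095, "dy": 0.75, "dz": -0.204, "ax": 0, "ay": 0, "az": 0}, {"gripper": 0, "dx": 0.095, "dy": 0.95, "dz": -0.204, "ax": 0, "ay": 0, "az": 0}])

```text
time: 8.62
position: [0.5198, 0.0093, 0.2024]
tool_rot: [-0.003, -2.704, -0.001]
force: [0.9, -0.3, -0.9]
opening: 0.0114
finger_force: 30.0
```

Emit:
arm_command(rows=[{"gripper": 0, "dx": -0.1, "dy": 0.25, "dz": -0.3, "ax": 0, "ay": 0, "az": 0}, {"gripper": 0, "dx": -0.13, "dy": 0.5, "dz": -0.31, "ax": 0, "ay": 0, "az": 0}, {"gripper": 0, "dx": -0.13, "dy": 0.75, "dz": -0.31, "ax": 0, "ay": 0, "az": 0}, {"gripper": 0, "dx": -0.13, "dy": 0.95, "dz": -0.31, "ax": 0, "ay": 0, "az": 0}, {"gripper": 0, "dx": -0.13, "dy": 0.95, "dz": -0.31, "ax": 0, "ay": 0, "az": 0}])

```text
time: 9.25
position: [0.5694, 0.2013, 0.2468]
tool_rot: [0.004, -2.703, -0.002]
force: [0.1, -0.8, 0.5]
opening: 0.0115
finger_force: 30.0
```

Run:
```python
from h import *
for i in range(3): manip.read_camera("wrist")
st,im=snap("wrist","w5.png");info()
print("groove",[(np.round(d["xyz"],4).tolist(),round(d["conf"],2)) for d in manip.boxes_of("wrist","grit_a_mid")])
print(topix("wrist",[.613,.2389,.036],st))
cv2.imwrite("pics/w5b.png",cv2.resize(im,None,fx=1.25,fy=1.25,interpolation=cv2.INTER_CUBIC))
```

```text
9.45 [0.571  0.1948 0.2478] rot [-0.009 -2.705  0.   ] F [0.06 0.97 0.12] op 0.0116 ff 30.0 q [-0.48  0.6   0.2   1.39 -0.23  1.59  1.32]
groove [([0.4955, 0.1838, 0.0238], 0.59)]
[363.50977802 293.00413118]
```

View pics/w5b.png

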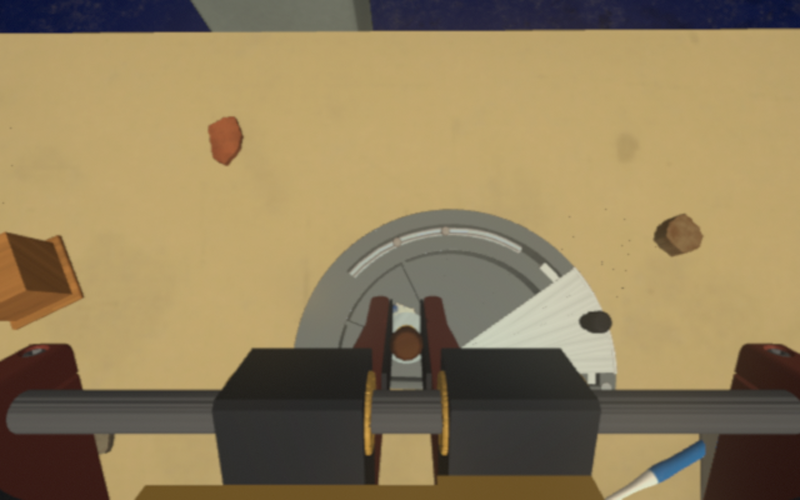

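```bash
cat > fit2.py <<'E'
from h import *
from scipy.ndimage import map_coordinates
from scipy.optimize import least_squares
def refine(f,st,h,y,arange,verbose=1):
    g=cv2.cvtColor(cv2.imread(f"pics/{f}.png"),cv2.COLOR_BGR2GRAY).astype(float)
    smp=lambda P:map_coordinates(g,[[p[1] for p in P],[p[0] for p in P]],order=1)
    pr=lambda a,r,z:topix("wrist",casept(h,y,a,r,z),st)
    pts=[]
    for a in arange:
        rr=np.arange(.120,.140,.0005);v=smp([pr(a,r,.02) for r in rr])
        w=np.clip(v-(v.min()+.5*(v.max()-v.min())),0,None)
        pts.append((a,(w*rr).sum()/w.sum(),v.max()-v.min()))
        
    aa=np.arange(-58,38,.25);v=smp([pr(a,.130,.02) for a in aa])
    m=(aa<-44);i=np.argmax(np.diff(v[m]));b=aa[m][i]
    m2=(aa>24);j=np.argmin(np.diff(v[m2]));e=aa[m2][j]
    P=np.array(pts);
    # radial residual = dr; solve shift of hub: dr=-(ex.d)
    d=np.array([casept([0,0],y,a,1)[:2] for a in P[:,0]])
    s,_,_,_=np.linalg.lstsq(d,P[:,1]-.13,rcond=None)
    if verbose: print(f,"dr mm",np.round((P[:,1]-.13)*1e3,1),"shift",np.round(s*1e3,2),"res",np.round((P[:,1]-.13-d@s)*1e3,1),"blind",b,"end",e)
    return h+s,b,e
E
python3 - <<'E'
from fit2 import *
s1=dict(position=np.array([.5629,.2368,.1605]),tool_rot=np.array([.762,3.046,-.003]));s5=load("w5")
for f,st,ar in(("w1",s1,[-44,-38,-32,-18,-12,4,10,16,22,28]),("w5",s5,[-44,-38,-32,-18,-12,4,10,16,22,28])):
    h,y=np.array([.613,.2389]),-.029
    for k in range(4):
        h,b,e=refine(f,st,h,y,ar,k==3); y-=np.radians(((b+50.5)+(e-31))/2) if k<3 else 0
    print(h,y)
# pick handle: predicted pixel of handle axis
from h import *
T=lambda st:(R.from_rotvec(st["tool_rot"]),st["position"])
Rg,pg=R.from_rotvec([-.005,-2.705,-.001]),np.array([.5197,-.1831,.0909])
for z in (.127,.061):
    loc=Rg.inv().apply(np.array([.5275,-.1835,z])-pg)
    for f in("w4","w5"):
        st=load(f);print(z,f,topix("wrist",R.from_rotvec(st["tool_rot"]).apply(loc)+st["position"],st))
E
```

```text
w1 dr mm [ 0.5  0.1 -0.1 -0.3 -0.3 -0.3 -0.1  0.1  0.2  0.3] shift [ 0. -0.] res [ 0.5  0.1 -0.1 -0.3 -0.3 -0.3 -0.1  0.1  0.2  0.3] blind -50.5 end 31.0
[0.61259396 0.23754318] -0.035544984694978736
w5 dr mm [ 0.1  0.1 -0.2 -0.  -0.  -0.1 -0.1  0.1  0.1  0. ] shift [0. 0.] res [ 0.1  0.1 -0.2 -0.  -0.  -0.1 -0.1  0.1  0.1  0. ] blind -50.25 end 30.75
[0.61215117 0.23928669] -0.02681833843500709
0.127 w4 [323.80732616 271.98182932]
0.127 w5 [323.80732616 271.98182932]
0.061 w4 [324.15348937 267.34471515]
0.061 w5 [324.15348937 267.34471515]
```

```bash
cat >> h.py <<'E'
H=np.array([.6123,.2387]);YAW=-.030;OFF=np.array([.0088,-.0004,-.0839])
def tcp(a,z,dr=0): return casept(H,YAW,a,.13+dr,z)-OFF
E
python3 - <<'E'
from h import *
info();print(casept(H,YAW,-46),np.round(rel(tcp(-46,.045)),3),np.round(rel(tcp(-46,.022)),3))
st=manip.get_state();print(np.round(R.from_rotvec(st["tool_rot"]).as_matrix(),3))
E
```

```text
9.5 [0.5711 0.1948 0.248 ] rot [-0.009 -2.705 -0.   ] F [ 0.22 -1.55 -1.83] op 0.0111 ff 30.0 q [-0.47  0.6   0.2   1.39 -0.23  1.59  1.32]
[0.51923004 0.14793667 0.02      ] [ 0.022 -0.233  0.668] [-0.027 -0.233  0.772]
[[-0.906  0.006 -0.423]
 [ 0.006  1.     0.002]
 [ 0.423 -0.001 -0.906]]
```

Emit:
arm_command(rows=[{"gripper": 0, "dx": 0.01, "dy": -0.12, "dz": 0.25, "ax": 0, "ay": 0, "az": 0}, {"gripper": 0, "dx": 0.022, "dy": -0.233, "dz": 0.5, "ax": 0, "ay": 0, "az": 0}, {"gripper": 0, "dx": 0.022, "dy": -0.233, "dz": 0.668, "ax": 0, "ay": 0, "az": 0}, {"gripper": 0, "dx": 0.022, "dy": -0.233, "dz": 0.668, "ax": 0, "ay": 0, "az": 0}, {"gripper": 0, "dx": 0.022, "dy": -0.233, "dz": 0.668, "ax": 0, "ay": 0, "az": 0}])

```text
time: 10.12
position: [0.5118, 0.1502, 0.1303]
tool_rot: [-0.006, -2.708, -0.002]
force: [0.3, 0.5, 0.2]
opening: 0.0115
finger_force: 30.0
```

Run:
```python
from h import *
for i in range(3): manip.read_camera("scene")
st,im=snap("scene","s6.png");info()
im2=manip.read_camera("wrist")[:,:,::-1]; cv2.imwrite("pics/w6.png",im2)
tip=st["position"]+OFF; print("tip",tip,"err",tip-casept(H,YAW,-46,.13,.045))
print("pix tip",topix("scene",tip),"start",topix("scene",casept(H,YAW,-46,.13,.02)),"lip",topix("scene",casept(H,YAW,-46,.13,.03)))
x,y=topix("scene",tip).astype(int)
c=cv2.resize(im[y-34:y+26,x-30:x+40],(700,600),interpolation=cv2.INTER_CUBIC)
def dot(P,col):
    u=(topix("scene",P)-[x-30,y-34])*10+5; cv2.circle(c,tuple(int(v) for v in u),3,col,-1)
for a in range(-50,40,4): dot(casept(H,YAW,a,.13,.02),(0,0,255))
for z in(.0,.037,.054): dot(tip+[0,0,z],(0,255,0))
cv2.imwrite("pics/s6c.png",c)
```

```text
10.32 [0.5115 0.1506 0.1301] rot [-5.000e-03 -2.708e+00 -2.000e-03] F [ 0.71  0.38 -1.5 ] op 0.0114 ff 30.0 q [-0.45  0.6   0.18  1.68 -0.23  1.3   1.4 ]
tip [0.52063702 0.15025224 0.04639343] err [0.00140698 0.00231557 0.00139343]
pix tip [291.43588047 206.87751649] start [291.84408145 213.75773364] lip [291.75343114 211.3990518 ]
```

View pics/s6c.png

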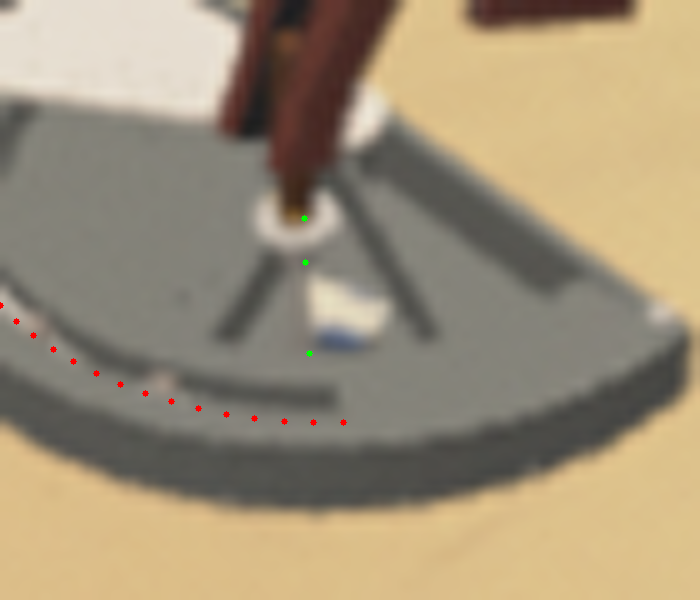

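Run:
```python
from h import *
o=np.array([291-30,206-34])
def px(P): return np.round((topix("scene",P)-o)*10+5,0)
for z in(.0,.03):
    P=np.array([px(casept(H,YAW,a,.15,z)) for a in np.arange(-75,-10,2)]); print(z,"row at col 100,310,600:",[float(np.interp(c,P[:,0],P[:,1])) if P[0,0]<P[-1,0] else float(np.interp(c,P[::-1,0],P[::-1,1])) for c in(100,310,600)])
w=.0;g=cv2.cvtColor(cv2.imread("pics/w1.png"),cv2.COLOR_BGR2GRAY)
print("grit",px(casept(H,YAW,-25.7,.13,.0245)),"inner lip -50.5",px(casept(H,YAW,-50.5,.1245,.03)),"inner floor",px(casept(H,YAW,-50.5,.1245,.02)),"outer lip",px(casept(H,YAW,-50.5,.1355,.03)))
st=manip.get_state();tip=st["position"]+OFF;print(st["position"],"tip",tip,"collar",px(tip+[0,0,.0525]),px(tip+[0,0,.054]), "1mm x,y shifts",px(tip+[.005,0,0])-px(tip),px(tip+[0,.005,0])-px(tip))
im=cv2.imread("pics/s6.png").astype(int)
for col in(100,310,600):
    c=o[0]+col/10; v=im[:,int(c)].sum(1); print(col,[(round((r-o[1])*10+5),int(v[r])) for r in range(o[1]+36,o[1]+56)])
```

```text
0.0 row at col 100,310,600: [474.14285714285717, 514.4117647058823, 477.0]
0.03 row at col 100,310,600: [406.7142857142857, 444.5882352941176, 407.0]
grit [168. 391.] inner lip -50.5 [346. 386.] inner floor [346. 410.] outer lip [346. 411.]
[0.51124229 0.15061356 0.12986137] tip [0.52004229 0.15021356 0.04596137] collar [303. 225.] [303. 221.] 1mm x,y shifts [12. -8.] [-11.  -8.]
100 [(365, 273), (375, 349), (385, 385), (395, 384), (405, 357), (415, 282), (425, 250), (435, 251), (445, 253), (455, 251), (465, 261), (475, 387), (485, 509), (495, 545), (505, 550), (515, 547), (525, 546), (535, 544), (545, 540), (555, 546)]
310 [(365, 388), (375, 385), (385, 324), (395, 257), (405, 267), (415, 351), (425, 385), (435, 388), (445, 321), (455, 249), (465, 240), (475, 239), (485, 240), (495, 234), (505, 257), (515, 415), (525, 526), (535, 545), (545, 545), (555, 544)]
600 [(365, 390), (375, 360), (385, 271), (395, 214), (405, 219), (415, 216), (425, 211), (435, 218), (445, 313), (455, 489), (465, 555), (475, 557), (485, 555), (495, 555), (505, 551), (515, 552), (525, 551), (535, 556), (545, 554), (555, 555)]
```

Emit:
arm_command(rows=[{"gripper": 0, "dx": 0.008, "dy": -0.0165, "dz": 0.004, "ax": 0, "ay": 0, "az": 0}, {"gripper": 0, "dx": -0.01, "dy": -0.0165, "dz": 0.04, "ax": 0, "ay": 0, "az": 0}, {"gripper": 0, "dx": -0.02, "dy": -0.0165, "dz": 0.065, "ax": 0, "ay": 0, "az": 0}, {"gripper": 0, "dx": -0.032, "dy": -0.0165, "dz": 0.09, "ax": 0, "ay": 0, "az": 0}, {"gripper": 0, "dx": -0.032, "dy": -0.0165, "dz": 0.09, "ax": 0, "ay": 0, "az": 0}])

```text
time: 11.0
position: [0.5081, 0.147, 0.1094]
tool_rot: [-0.005, -2.704, -0.001]
force: [0.2, -0.0, -0.8]
opening: 0.0114
finger_force: 30.0
```

```bash
sed -i 's/OFF=np.array(.*)$/OFF=np.array([.0098,.0006,-.0839])/' h.py
cat >> h.py <<'E'
def polar(p):
    q=np.asarray(p)[:2]-H;c,s=np.cos(YAW),np.sin(YAW);q=np.array([c*q[0]+s*q[1],-s*q[0]+c*q[1]]);return round(float(np.degrees(np.arctan2(q[1],-q[0]))),2),round(float(np.hypot(*q)*1e3),2)
def tipinfo():
    st=manip.get_state();t=st["position"]+R.from_rotvec(st["tool_rot"]).apply(R.from_rotvec([-.005,-2.707,-.001]).inv().apply(OFF))
    F=st["force"];e=casept([0,0],YAW,polar(t)[0],1.)[:2];print(round(st["time"],2),"a,r",polar(t),"z mm",round(t[2]*1e3,2),"F",np.round(F,1),"Frad out",round(float(F[:2]@e),1),"op",round(st["opening"],4));return t
E
python3 - <<'E'
from h import *
info();tipinfo()
E
```

```text
11.0 [0.5081 0.147  0.1094] rot [-5.000e-03 -2.704e+00 -1.000e-03] F [ 0.17 -0.04 -0.78] op 0.0114 ff 30.0 q [-0.44  0.62  0.18  1.7  -0.23  1.26  1.41]
11.0 a,r (-45.62, 131.34) z mm 25.44 F [ 0.2 -0.  -0.8] Frad out -0.1 op 0.0114
```

Emit:
arm_command(rows=[{"gripper": 0, "dx": -0.005, "dy": 0.0025, "dz": 0.008, "ax": 0, "ay": 0, "az": 0}, {"gripper": 0, "dx": -0.011, "dy": 0.0025, "dz": 0.017, "ax": 0, "ay": 0, "az": 0}, {"gripper": 0, "dx": -0.011, "dy": 0.0025, "dz": 0.017, "ax": 0, "ay": 0, "az": 0}])

```text
time: 11.38
position: [0.509, 0.1476, 0.1059]
tool_rot: [-0.005, -2.705, -0.001]
force: [-0.4, -0.3, -1.2]
opening: 0.0114
finger_force: 30.0
```

Run:
```python
from h import *
tipinfo()
```

```text
11.38 a,r (-45.75, 130.23) z mm 22.0 F [-0.4 -0.3 -1.2] Frad out 0.5 op 0.0114
```

Emit:
arm_command(rows=[{"gripper": 0, "dx": -0.002, "dy": 0, "dz": 0.0045, "ax": 0, "ay": 0, "az": 0}, {"gripper": 0, "dx": -0.0042, "dy": 0, "dz": 0.009, "ax": 0, "ay": 0, "az": 0}, {"gripper": 0, "dx": -0.0042, "dy": 0, "dz": 0.009, "ax": 0, "ay": 0, "az": 0}])

```text
time: 11.75
position: [0.509, 0.1476, 0.104]
tool_rot: [-0.005, -2.706, -0.001]
force: [-0.3, -0.1, 0.0]
opening: 0.0115
finger_force: 30.0
```

Run:
```python
from h import *
tipinfo()
```

```text
11.75 a,r (-45.76, 130.25) z mm 20.05 F [-0.3 -0.1  0. ] Frad out 0.3 op 0.0115
```

Emit:
arm_command(rows=[{"gripper": 0, "dx": -0.0021, "dy": 0, "dz": 0.0045, "ax": 0, "ay": 0, "az": 0}, {"gripper": 0, "dx": -0.0021, "dy": 0, "dz": 0.0045, "ax": 0, "ay": 0, "az": 0}])

```text
time: 12.0
position: [0.5091, 0.1475, 0.1033]
tool_rot: [-0.005, -2.706, -0.001]
force: [0.1, -0.6, 3.0]
opening: 0.0116
finger_force: 30.0
```

Run:
```python
from h import *
tipinfo()
```

```text
12.0 a,r (-45.8, 130.13) z mm 19.43 F [ 0.1 -0.6  3. ] Frad out 0.4 op 0.0116
```

```bash
cat > rake.py <<'E'
from h import *
import sys,os
n=int(sys.argv[1]);step=float(sys.argv[2]) if len(sys.argv)>2 else 2.2; tgt=float(sys.argv[3]) if len(sys.argv)>3 else 2.
K=6.;R0=R.from_rotvec([-.005,-2.706,-.001])
L=json.load(open("led.json")) if os.path.exists("led.json") else dict(a=-45.8,r=.13015,z=.0190,hist=[])
st=manip.get_state();F=st["force"]
t=tipinfo()
e=casept([0,0],YAW,L["a"],1.)[:2];fr=float(F[:2]@e);fz=float(F[2])
prof=lambda a:1e-3*(-2*np.exp(-((a+15)/12)**2)+2*np.exp(-((a-16)/12)**2))
bias=np.clip((fz-tgt)/K,-1.,1.)*1e-3*.8      # + = raise
rb=float(np.clip(fr/K,-.6,.6))*1e-3*.3
L["hist"].append([round(L["a"],1),round((L["z"]+0)*1e3,2),round(float(t[2])*1e3,2),round(fz,1),round(fr,1)])
p0=casept(H,YAW,L["a"],L["r"],L["z"]);a0,z0,r0=L["a"],L["z"],L["r"]
for i in range(1,n+1):
    a=a0+step*i;z=z0+prof(a)-prof(a0)+bias*min(1,i/2);r=r0+rb*min(1,i/2)
    d=np.round(R0.inv().apply(casept(H,YAW,a,r,z)-p0)/.2,4);print('{"gripper": 0, "dx": %g, "dy": %g, "dz": %g, "ax": 0, "ay": 0, "az": 0},'%tuple(d))
L.update(a=a,r=r,z=z);json.dump(L,open("led.json","w"));print("bias mm",round(bias*1e3,2),"rb",round(rb*1e3,2),"next",round(a,1),round(r*1e3,2),round(z*1e3,2),"tail hist",L["hist"][-1])
E
python3 rake.py 3
```

```text
12.0 a,r (-45.8, 130.13) z mm 19.43 F [ 0.1 -0.6  3. ] Frad out 0.4 op 0.0116
{"gripper": 0, "dx": 0.0157, "dy": 0.0182, "dz": 0.0069, "ax": 0, "ay": 0, "az": 0},
{"gripper": 0, "dx": 0.0307, "dy": 0.037, "dz": 0.0136, "ax": 0, "ay": 0, "az": 0},
{"gripper": 0, "dx": 0.0448, "dy": 0.0565, "dz": 0.0203, "ax": 0, "ay": 0, "az": 0},
bias mm 0.13 rb 0.02 next -39.2 130.17 19.1 tail hist [-45.8, 19.0, 19.43, 3.0, 0.4]
```

Emit:
arm_command(rows=[{"gripper": 0, "dx": 0.0157, "dy": 0.0182, "dz": 0.0069, "ax": 0, "ay": 0, "az": 0}, {"gripper": 0, "dx": 0.0307, "dy": 0.037, "dz": 0.0136, "ax": 0, "ay": 0, "az": 0}, {"gripper": 0, "dx": 0.0448, "dy": 0.0565, "dz": 0.0203, "ax": 0, "ay": 0, "az": 0}])

```text
time: 12.38
position: [0.4994, 0.1592, 0.1033]
tool_rot: [-0.005, -2.706, -0.001]
force: [2.1, -0.9, 2.5]
opening: 0.0117
finger_force: 30.0
```

```bash
python3 rake.py 3
```

```text
12.38 a,r (-39.13, 129.89) z mm 19.35 F [ 2.1 -0.9  2.5] Frad out -1.1 op 0.0117
{"gripper": 0, "dx": 0.0134, "dy": 0.0201, "dz": 0.0062, "ax": 0, "ay": 0, "az": 0},
{"gripper": 0, "dx": 0.026, "dy": 0.0408, "dz": 0.0123, "ax": 0, "ay": 0, "az": 0},
{"gripper": 0, "dx": 0.0379, "dy": 0.062, "dz": 0.0183, "ax": 0, "ay": 0, "az": 0},
bias mm 0.07 rb -0.06 next -32.6 130.11 18.97 tail hist [-39.2, 19.1, 19.35, 2.5, -1.1]
```

Tracking works very well with no lag. Continue.

Emit:
arm_command(rows=[{"gripper": 0, "dx": 0.0134, "dy": 0.0201, "dz": 0.0062, "ax": 0, "ay": 0, "az": 0}, {"gripper": 0, "dx": 0.026, "dy": 0.0408, "dz": 0.0123, "ax": 0, "ay": 0, "az": 0}, {"gripper": 0, "dx": 0.0379, "dy": 0.062, "dz": 0.0183, "ax": 0, "ay": 0, "az": 0}])

```text
time: 12.75
position: [0.491, 0.1715, 0.1031]
tool_rot: [-0.005, -2.706, -0.001]
force: [3.1, -1.3, 3.6]
opening: 0.0112
finger_force: 30.0
```

```bash
python3 rake.py 2
```

```text
12.75 a,r (-32.53, 129.96) z mm 19.2 F [ 3.1 -1.3  3.6] Frad out -2.0 op 0.0112
{"gripper": 0, "dx": 0.011, "dy": 0.0218, "dz": 0.0054, "ax": 0, "ay": 0, "az": 0},
{"gripper": 0, "dx": 0.0212, "dy": 0.0439, "dz": 0.0107, "ax": 0, "ay": 0, "az": 0},
bias mm 0.21 rb -0.1 next -28.2 130.02 18.82 tail hist [-32.6, 18.97, 19.2, 3.6, -1.9]
```

Emit:
arm_command(rows=[{"gripper": 0, "dx": 0.011, "dy": 0.0218, "dz": 0.0054, "ax": 0, "ay": 0, "az": 0}, {"gripper": 0, "dx": 0.0212, "dy": 0.0439, "dz": 0.0107, "ax": 0, "ay": 0, "az": 0}])

```text
time: 13.0
position: [0.4864, 0.1801, 0.103]
tool_rot: [-0.006, -2.706, -0.001]
force: [2.8, -2.3, 3.6]
opening: 0.0117
finger_force: 30.0
```

```bash
python3 rake.py 2
```

```text
13.0 a,r (-28.24, 129.88) z mm 19.09 F [ 2.8 -2.3  3.6] Frad out -1.5 op 0.0117
{"gripper": 0, "dx": 0.0093, "dy": 0.0226, "dz": 0.0052, "ax": 0, "ay": 0, "az": 0},
{"gripper": 0, "dx": 0.0177, "dy": 0.0456, "dz": 0.0102, "ax": 0, "ay": 0, "az": 0},
bias mm 0.21 rb -0.08 next -23.8 129.94 18.46 tail hist [-28.2, 18.82, 19.09, 3.6, -1.5]
```

Emit:
arm_command(rows=[{"gripper": 0, "dx": 0.0093, "dy": 0.0226, "dz": 0.0052, "ax": 0, "ay": 0, "az": 0}, {"gripper": 0, "dx": 0.0177, "dy": 0.0456, "dz": 0.0102, "ax": 0, "ay": 0, "az": 0}])

```text
time: 13.25
position: [0.4824, 0.1891, 0.1027]
tool_rot: [-0.006, -2.706, -0.0]
force: [3.6, -3.5, 6.9]
opening: 0.0112
finger_force: 30.0
```

```bash
python3 rake.py 2
```

```text
13.25 a,r (-23.92, 129.73) z mm 18.78 F [ 3.6 -3.5  6.9] Frad out -2.0 op 0.0112
{"gripper": 0, "dx": 0.008, "dy": 0.0233, "dz": 0.0036, "ax": 0, "ay": 0, "az": 0},
{"gripper": 0, "dx": 0.0153, "dy": 0.047, "dz": 0.0067, "ax": 0, "ay": 0, "az": 0},
bias mm 0.65 rb -0.1 next -19.4 129.84 18.53 tail hist [-23.8, 18.46, 18.78, 6.9, -2.1]
```

Emit:
arm_command(rows=[{"gripper": 0, "dx": 0.008, "dy": 0.0233, "dz": 0.0036, "ax": 0, "ay": 0, "az": 0}, {"gripper": 0, "dx": 0.0153, "dy": 0.047, "dz": 0.0067, "ax": 0, "ay": 0, "az": 0}])

```text
time: 13.5
position: [0.478, 0.1993, 0.1024]
tool_rot: [-0.005, -2.704, -0.001]
force: [0.7, -0.2, 1.3]
opening: 0.0117
finger_force: 30.0
```

```bash
sed -i 's/^K=6\./K=10./' rake.py; python3 rake.py 2
```

```text
13.5 a,r (-19.0, 130.58) z mm 18.43 F [ 0.7 -0.2  1.3] Frad out -0.7 op 0.0117
{"gripper": 0, "dx": 0.006, "dy": 0.0239, "dz": 0.004, "ax": 0, "ay": 0, "az": 0},
{"gripper": 0, "dx": 0.0115, "dy": 0.048, "dz": 0.007, "ax": 0, "ay": 0, "az": 0},
bias mm -0.06 rb -0.02 next -15.0 129.82 18.23 tail hist [-19.4, 18.53, 18.43, 1.3, -0.7]
```

Emit:
arm_command(rows=[{"gripper": 0, "dx": 0.0055, "dy": 0.0239, "dz": 0.0049, "ax": 0, "ay": 0, "az": 0}, {"gripper": 0, "dx": 0.011, "dy": 0.048, "dz": 0.0079, "ax": 0, "ay": 0, "az": 0}])

```text
time: 13.75
position: [0.4752, 0.2089, 0.1016]
tool_rot: [-0.004, -2.704, -0.001]
force: [0.4, -0.3, 0.3]
opening: 0.0114
finger_force: 30.0
```

```bash
sed -i 's/prof=lambda a.*/prof=lambda a:1e-3*(-.5*np.exp(-((a+15)\/8)**2)+2.2*np.exp(-((a-16)\/13)**2))/' rake.py
python3 - <<'E'
import json;L=json.load(open("led.json"));L["z"]-=.0002;json.dump(L,open("led.json","w"))
E
python3 rake.py 2
```

```text
13.75 a,r (-14.6, 130.9) z mm 17.69 F [ 0.4 -0.3  0.3] Frad out -0.4 op 0.0114
{"gripper": 0, "dx": 0.0048, "dy": 0.0243, "dz": 0.0023, "ax": 0, "ay": 0, "az": 0},
{"gripper": 0, "dx": 0.0088, "dy": 0.0489, "dz": 0.004, "ax": 0, "ay": 0, "az": 0},
bias mm -0.14 rb -0.01 next -10.6 129.81 18.05 tail hist [-15.0, 18.03, 17.69, 0.3, -0.4]
```

Emit:
arm_command(rows=[{"gripper": 0, "dx": 0.004, "dy": 0.0243, "dz": 0.0041, "ax": 0, "ay": 0, "az": 0}, {"gripper": 0, "dx": 0.0079, "dy": 0.0489, "dz": 0.006, "ax": 0, "ay": 0, "az": 0}])

```text
time: 14.0
position: [0.4743, 0.218, 0.1016]
tool_rot: [-0.005, -2.706, -0.0]
force: [1.1, -1.7, 2.5]
opening: 0.0114
finger_force: 30.0
```

```bash
python3 - <<'E'
import json;L=json.load(open("led.json"));L["z"]-=.0004;json.dump(L,open("led.json","w"))
E
python3 rake.py 2
```

```text
14.0 a,r (-10.62, 129.87) z mm 17.69 F [ 1.1 -1.7  2.5] Frad out -0.8 op 0.0114
{"gripper": 0, "dx": 0.0034, "dy": 0.0247, "dz": 0.0007, "ax": 0, "ay": 0, "az": 0},
{"gripper": 0, "dx": 0.0061, "dy": 0.0495, "dz": 0.0009, "ax": 0, "ay": 0, "az": 0},
bias mm 0.04 rb -0.02 next -6.2 129.78 18.0 tail hist [-10.6, 17.65, 17.69, 2.5, -0.8]
```

```bash
sed -i 's/prof=lambda a.*/prof=lambda a:1e-3*(-2.1*np.exp(-((a+14)\/10.5)**2)+2.1*np.exp(-((a-16)\/10.5)**2))/' rake.py
python3 - <<'E'
import json;L=json.load(open("led.json"));L.update(a=-10.6,z=.01765,r=.1298);json.dump(L,open("led.json","w"))
E
python3 rake.py 2
```

```text
14.0 a,r (-10.62, 129.87) z mm 17.69 F [ 1.1 -1.7  2.5] Frad out -0.8 op 0.0114
{"gripper": 0, "dx": 0.0038, "dy": 0.0247, "dz": -0.0001, "ax": 0, "ay": 0, "az": 0},
{"gripper": 0, "dx": 0.0069, "dy": 0.0495, "dz": -0.0009, "ax": 0, "ay": 0, "az": 0},
bias mm 0.04 rb -0.02 next -6.2 129.78 18.4 tail hist [-10.6, 17.65, 17.69, 2.5, -0.8]
```

Emit:
arm_command(rows=[{"gripper": 0, "dx": 0.0036, "dy": 0.0247, "dz": 0.0003, "ax": 0, "ay": 0, "az": 0}, {"gripper": 0, "dx": 0.0065, "dy": 0.0495, "dz": 0.0, "ax": 0, "ay": 0, "az": 0}])

```text
time: 14.25
position: [0.4735, 0.2276, 0.1024]
tool_rot: [-0.006, -2.706, -0.0]
force: [1.7, -3.9, 3.6]
opening: 0.0112
finger_force: 30.0
```

```bash
python3 - <<'E'
import json;L=json.load(open("led.json"));L["z"]=.0182;json.dump(L,open("led.json","w"))
E
python3 rake.py 2
```

```text
14.25 a,r (-6.39, 129.54) z mm 18.52 F [ 1.7 -3.9  3.6] Frad out -1.3 op 0.0112
{"gripper": 0, "dx": 0.0023, "dy": 0.0249, "dz": -0.0015, "ax": 0, "ay": 0, "az": 0},
{"gripper": 0, "dx": 0.0037, "dy": 0.0498, "dz": -0.0032, "ax": 0, "ay": 0, "az": 0},
bias mm 0.13 rb -0.04 next -1.8 129.74 19.09 tail hist [-6.2, 18.2, 18.52, 3.6, -1.4]
```

Good match with the profile. Continue.

Emit:
arm_command(rows=[{"gripper": 0, "dx": 0.0023, "dy": 0.0249, "dz": -0.0015, "ax": 0, "ay": 0, "az": 0}, {"gripper": 0, "dx": 0.0037, "dy": 0.0498, "dz": -0.0032, "ax": 0, "ay": 0, "az": 0}])

```text
time: 14.5
position: [0.4729, 0.2386, 0.1032]
tool_rot: [-0.005, -2.706, -0.002]
force: [0.4, -1.5, 2.5]
opening: 0.0112
finger_force: 30.0
```

```bash
python3 rake.py 2
```

```text
14.5 a,r (-1.49, 129.69) z mm 19.24 F [ 0.4 -1.5  2.5] Frad out -0.4 op 0.0112
{"gripper": 0, "dx": 0.0004, "dy": 0.0249, "dz": -0.0018, "ax": 0, "ay": 0, "az": 0},
{"gripper": 0, "dx": -0.0001, "dy": 0.0498, "dz": -0.0039, "ax": 0, "ay": 0, "az": 0},
bias mm 0.04 rb -0.01 next 2.6 129.72 19.8 tail hist [-1.8, 19.09, 19.24, 2.5, -0.3]
```

Emit:
arm_command(rows=[{"gripper": 0, "dx": 0.0004, "dy": 0.0249, "dz": -0.0018, "ax": 0, "ay": 0, "az": 0}, {"gripper": 0, "dx": -0.0001, "dy": 0.0498, "dz": -0.0039, "ax": 0, "ay": 0, "az": 0}])

```text
time: 14.75
position: [0.4727, 0.2488, 0.1036]
tool_rot: [-0.004, -2.705, -0.002]
force: [0.4, 1.1, 0.8]
opening: 0.0112
finger_force: 30.0
```

```bash
python3 rake.py 2
```

```text
14.75 a,r (3.01, 130.42) z mm 19.72 F [0.4 1.1 0.8] Frad out -0.3 op 0.0112
{"gripper": 0, "dx": -0.0014, "dy": 0.0248, "dz": -0.0023, "ax": 0, "ay": 0, "az": 0},
{"gripper": 0, "dx": -0.0037, "dy": 0.0495, "dz": -0.0052, "ax": 0, "ay": 0, "az": 0},
bias mm -0.1 rb -0.01 next 7.0 129.72 20.43 tail hist [2.6, 19.8, 19.72, 0.8, -0.3]
```

Emit:
arm_command(rows=[{"gripper": 0, "dx": -0.0019, "dy": 0.0248, "dz": -0.0012, "ax": 0, "ay": 0, "az": 0}, {"gripper": 0, "dx": -0.0042, "dy": 0.0495, "dz": -0.0041, "ax": 0, "ay": 0, "az": 0}])

```text
time: 15.0
position: [0.474, 0.2585, 0.104]
tool_rot: [-0.005, -2.705, -0.002]
force: [0.1, 0.2, 0.3]
opening: 0.0116
finger_force: 30.0
```

```bash
python3 - <<'E'
import json;L=json.load(open("led.json"));L["z"]-=.00024;json.dump(L,open("led.json","w"))
E
python3 rake.py 2
```

```text
15.0 a,r (7.3, 130.32) z mm 20.05 F [0.1 0.2 0.3] Frad out -0.0 op 0.0116
{"gripper": 0, "dx": -0.0031, "dy": 0.0246, "dz": -0.0032, "ax": 0, "ay": 0, "az": 0},
{"gripper": 0, "dx": -0.0071, "dy": 0.0489, "dz": -0.0067, "ax": 0, "ay": 0, "az": 0},
bias mm -0.14 rb -0.0 next 11.4 129.72 20.81 tail hist [7.0, 20.19, 20.05, 0.3, -0.0]
```

Emit:
arm_command(rows=[{"gripper": 0, "dx": -0.0039, "dy": 0.0246, "dz": -0.0012, "ax": 0, "ay": 0, "az": 0}, {"gripper": 0, "dx": -0.0079, "dy": 0.0489, "dz": -0.0048, "ax": 0, "ay": 0, "az": 0}])

```text
time: 15.25
position: [0.4764, 0.2675, 0.1044]
tool_rot: [-0.006, -2.706, -0.001]
force: [0.6, -1.0, 1.7]
opening: 0.0114
finger_force: 30.0
```

```bash
python3 - <<'E'
import json;L=json.load(open("led.json"));L["z"]-=.0004;json.dump(L,open("led.json","w"))
E
python3 rake.py 2
```

```text
15.25 a,r (11.39, 129.63) z mm 20.48 F [ 0.6 -1.   1.7] Frad out -0.8 op 0.0114
{"gripper": 0, "dx": -0.005, "dy": 0.0241, "dz": -0.0037, "ax": 0, "ay": 0, "az": 0},
{"gripper": 0, "dx": -0.0111, "dy": 0.048, "dz": -0.0071, "ax": 0, "ay": 0, "az": 0},
bias mm -0.03 rb -0.02 next 15.8 129.69 20.76 tail hist [11.4, 20.41, 20.48, 1.7, -0.8]
```

Emit:
arm_command(rows=[{"gripper": 0, "dx": -0.0052, "dy": 0.0241, "dz": -0.0033, "ax": 0, "ay": 0, "az": 0}, {"gripper": 0, "dx": -0.0113, "dy": 0.048, "dz": -0.0067, "ax": 0, "ay": 0, "az": 0}])

```text
time: 15.5
position: [0.479, 0.2767, 0.1049]
tool_rot: [-0.006, -2.705, 0.0]
force: [0.2, -3.2, 3.2]
opening: 0.0111
finger_force: 30.0
```

```bash
python3 - <<'E'
import json;L=json.load(open("led.json"));L["z"]-=.0001;json.dump(L,open("led.json","w"))
E
sed -i 's/2.1\*np.exp(-((a-16)\/10.5)/1.6*np.exp(-((a-16)\/10.5)/' rake.py
python3 rake.py 2
```

```text
15.5 a,r (15.58, 129.56) z mm 21.0 F [ 0.2 -3.2  3.2] Frad out -1.1 op 0.0111
{"gripper": 0, "dx": -0.0072, "dy": 0.0236, "dz": -0.0033, "ax": 0, "ay": 0, "az": 0},
{"gripper": 0, "dx": -0.0155, "dy": 0.0469, "dz": -0.0064, "ax": 0, "ay": 0, "az": 0},
bias mm 0.09 rb -0.03 next 20.2 129.66 20.52 tail hist [15.8, 20.66, 21.0, 3.2, -1.1]
```

Emit:
arm_command(rows=[{"gripper": 0, "dx": -0.0072, "dy": 0.0236, "dz": -0.0033, "ax": 0, "ay": 0, "az": 0}, {"gripper": 0, "dx": -0.0153, "dy": 0.0469, "dz": -0.0068, "ax": 0, "ay": 0, "az": 0}])

```text
time: 15.75
position: [0.4824, 0.287, 0.1047]
tool_rot: [-0.005, -2.706, -0.002]
force: [0.0, -1.8, 1.0]
opening: 0.0113
finger_force: 30.0
```

```bash
python3 - <<'E'
import json;L=json.load(open("led.json"));L["z"]+=.00008;json.dump(L,open("led.json","w"))
E
python3 rake.py 2
```

```text
15.75 a,r (20.44, 129.77) z mm 20.74 F [ 0.  -1.8  1. ] Frad out -0.7 op 0.0113
{"gripper": 0, "dx": -0.0094, "dy": 0.0229, "dz": -0.0027, "ax": 0, "ay": 0, "az": 0},
{"gripper": 0, "dx": -0.0197, "dy": 0.0455, "dz": -0.0057, "ax": 0, "ay": 0, "az": 0},
bias mm -0.08 rb -0.02 next 24.6 129.64 19.97 tail hist [20.2, 20.6, 20.74, 1.0, -0.7]
```

Emit:
arm_command(rows=[{"gripper": 0, "dx": -0.0094, "dy": 0.0229, "dz": -0.0027, "ax": 0, "ay": 0, "az": 0}, {"gripper": 0, "dx": -0.0197, "dy": 0.0455, "dz": -0.0057, "ax": 0, "ay": 0, "az": 0}])

```text
time: 16.0
position: [0.4864, 0.2963, 0.1038]
tool_rot: [-0.005, -2.706, -0.002]
force: [0.4, -1.1, 1.7]
opening: 0.0115
finger_force: 30.0
```

```bash
python3 rake.py 2
```

```text
16.0 a,r (24.91, 129.96) z mm 19.86 F [ 0.4 -1.1  1.7] Frad out -0.8 op 0.0115
{"gripper": 0, "dx": -0.0109, "dy": 0.0221, "dz": -0.0036, "ax": 0, "ay": 0, "az": 0},
{"gripper": 0, "dx": -0.0225, "dy": 0.0438, "dz": -0.0077, "ax": 0, "ay": 0, "az": 0},
bias mm -0.03 rb -0.02 next 29.0 129.61 19.47 tail hist [24.6, 19.97, 19.86, 1.7, -0.8]
```

Emit:
arm_command(rows=[{"gripper": 0, "dx": -0.0109, "dy": 0.0221, "dz": -0.0036, "ax": 0, "ay": 0, "az": 0}, {"gripper": 0, "dx": -0.0225, "dy": 0.0438, "dz": -0.0077, "ax": 0, "ay": 0, "az": 0}])

```text
time: 16.25
position: [0.4911, 0.3049, 0.1033]
tool_rot: [-0.005, -2.705, -0.001]
force: [0.2, -1.2, 0.6]
opening: 0.0111
finger_force: 30.0
```

```bash
python3 rake.py 3
```

```text
16.25 a,r (29.2, 130.06) z mm 19.35 F [ 0.2 -1.2  0.6] Frad out -0.7 op 0.0111
{"gripper": 0, "dx": -0.0123, "dy": 0.0212, "dz": -0.0046, "ax": 0, "ay": 0, "az": 0},
{"gripper": 0, "dx": -0.0252, "dy": 0.0418, "dz": -0.0098, "ax": 0, "ay": 0, "az": 0},
{"gripper": 0, "dx": -0.0386, "dy": 0.0619, "dz": -0.0157, "ax": 0, "ay": 0, "az": 0},
bias mm -0.11 rb -0.02 next 35.6 129.59 19.07 tail hist [29.0, 19.47, 19.35, 0.6, -0.7]
```

Emit:
arm_command(rows=[{"gripper": 0, "dx": -0.0123, "dy": 0.0212, "dz": -0.0046, "ax": 0, "ay": 0, "az": 0}, {"gripper": 0, "dx": -0.0252, "dy": 0.0418, "dz": -0.0098, "ax": 0, "ay": 0, "az": 0}, {"gripper": 0, "dx": -0.0386, "dy": 0.0619, "dz": -0.0157, "ax": 0, "ay": 0, "az": 0}, {"gripper": 0, "dx": -0.0386, "dy": 0.0619, "dz": -0.0157, "ax": 0, "ay": 0, "az": 0}])

```text
time: 16.75
position: [0.4995, 0.3171, 0.1029]
tool_rot: [-0.005, -2.706, -0.001]
force: [-0.3, -0.7, -0.2]
opening: 0.011
finger_force: 30.0
```

Run:
```python
from h import *
tipinfo();info();p=manip.get_state()["position"]
print("up",np.round(rel(p+[0,0,.03]),3),np.round(rel(p+[0.02,-.04,.14]),3))
im=manip.read_camera("scene")[:,:,::-1];cv2.imwrite("pics/s7.png",im)
for q in("grit_a_mid",):
    print([(np.round(d["xyz"],4).tolist(),round(d["conf"],2)) for d in manip.boxes_of("scene",q)])
```

```text
16.75 a,r (35.76, 129.9) z mm 19.0 F [-0.3 -0.7 -0.2] Frad out -0.2 op 0.011
16.75 [0.4995 0.3171 0.1029] rot [-5.000e-03 -2.706e+00 -1.000e-03] F [-0.33 -0.74 -0.2 ] op 0.011 ff 30.0 q [-0.63  0.69  0.12  1.57 -0.3   1.29  1.19]
up [ 0.063  0.    -0.136] [ 0.204 -0.199 -0.677]
[([0.4826, 0.4604, 0.0198], 0.63), ([0.5872, 0.3175, 0.0368], 0.6)]
```

Emit:
arm_command(rows=[{"gripper": 0, "dx": 0.02, "dy": 0, "dz": -0.045, "ax": 0, "ay": 0, "az": 0}, {"gripper": 0, "dx": 0.042, "dy": 0, "dz": -0.09, "ax": 0, "ay": 0, "az": 0}, {"gripper": 0, "dx": 0.063, "dy": 0, "dz": -0.136, "ax": 0, "ay": 0, "az": 0}, {"gripper": 0, "dx": 0.1, "dy": -0.2, "dz": -0.4, "ax": 0, "ay": 0, "az": 0}, {"gripper": 0, "dx": 0.0, "dy": -0.45, "dz": -0.8, "ax": 0, "ay": 0, "az": 0}])

```text
time: 17.48
position: [0.5464, 0.2459, 0.2251]
tool_rot: [-0.003, -2.705, -0.001]
force: [1.6, 0.2, -0.7]
opening: 0.0112
finger_force: 30.0
```

```bash
cat > groove.py <<'E'
from h import *
from fit2 import refine
from scipy.ndimage import map_coordinates
def rg(f,h,y):
    st=load(f);im=cv2.imread(f"pics/{f}.png").astype(float)
    out=[]
    for a in np.arange(-50,44,1.5):
        P=np.array([topix("wrist",casept(h,y,a,r,.022 if a<31 else .012),st) for r in(.1275,.13,.1325)])
        v=np.array([map_coordinates(im[:,:,c],[P[:,1],P[:,0]],order=1).mean() for c in(0,1,2)])
        out.append((round(float(a),1),int(v.mean()),int(v[2]-v[0])))
    print(f,out)
E
python3 - <<'E'
from groove import *
for i in range(4): manip.read_camera("wrist")
snap("wrist","w8.png");info()
print([(np.round(d["xyz"],4).tolist(),round(d["conf"],2)) for d in manip.boxes_of("wrist","grit_a_mid")])
h,b,e=refine("w5",load("w5"),np.array([.6122,.2393]),-.027,[-44,-38,-32,-18,-12,4,10,16,22,28],0)
rg("w5",h,-.027)
h=np.array([.6122,.2393]);y=-.027
for k in range(3): h,b,e=refine("w8",load("w8"),h,y,[-44,-38,-32,-18,-12,4,10,16,22,28],k==2)
rg("w8",h,y)
E
```

```text
17.73 [0.5463 0.2468 0.2227] rot [-5.000e-03 -2.705e+00 -2.000e-03] F [-1.31  0.85 -1.65] op 0.0112 ff 30.0 q [-0.54  0.6   0.17  1.44 -0.25  1.52  1.26]
[([0.5055, 0.3112, 0.015], 0.48)]
w5 [(-50.0, 149, 15), (-48.5, 155, 15), (-47.0, 156, 15), (-45.5, 157, 15), (-44.0, 159, 14), (-42.5, 154, 14), (-41.0, 154, 14), (-39.5, 153, 14), (-38.0, 154, 14), (-36.5, 154, 14), (-35.0, 156, 14), (-33.5, 156, 13), (-32.0, 153, 13), (-30.5, 151, 13), (-29.0, 151, 13), (-27.5, 134, 20), (-26.0, 140, 30), (-24.5, 135, 25), (-23.0, 153, 15), (-21.5, 153, 15), (-20.0, 153, 16), (-18.5, 154, 15), (-17.0, 152, 15), (-15.5, 151, 13), (-14.0, 152, 11), (-12.5, 151, 14), (-11.0, 150, 12), (-9.5, 151, 13), (-8.0, 153, 12), (-6.5, 148, 13), (-5.0, 126, 25), (-3.5, 141, 29), (-2.0, 139, 19), (-0.5, 150, 11), (1.0, 150, 11), (2.5, 151, 11), (4.0, 152, 11), (5.5, 154, 11), (7.0, 152, 17), (8.5, 152, 16), (10.0, 156, 16), (11.5, 153, 17), (13.0, 154, 16), (14.5, 159, 14), (16.0, 157, 13), (17.5, 157, 14), (19.0, 157, 13), (20.5, 157, 13), (22.0, 156, 13), (23.5, 154, 13), (25.0, 152, 13), (26.5, 152, 13), (28
[... 733 characters left out ...]
13), (-17.0, 153, 13), (-15.5, 153, 12), (-14.0, 153, 11), (-12.5, 152, 13), (-11.0, 151, 15), (-9.5, 153, 15), (-8.0, 153, 15), (-6.5, 154, 14), (-5.0, 156, 13), (-3.5, 156, 13), (-2.0, 154, 12), (-0.5, 153, 12), (1.0, 153, 12), (2.5, 154, 12), (4.0, 156, 12), (5.5, 157, 13), (7.0, 155, 17), (8.5, 155, 18), (10.0, 156, 18), (11.5, 157, 17), (13.0, 158, 18), (14.5, 160, 15), (16.0, 162, 14), (17.5, 161, 14), (19.0, 163, 13), (20.5, 162, 13), (22.0, 162, 13), (23.5, 162, 13), (25.0, 162, 14), (26.5, 161, 14), (28.0, 160, 16), (29.5, 160, 16), (31.0, 148, 15), (32.5, 111, 23), (34.0, 131, 27), (35.5, 129, 26), (37.0, 135, 26), (38.5, 131, 22), (40.0, 114, 13), (41.5, 113, 13), (43.0, 162, 17)]
```

Emit:
arm_command(rows=[{"gripper": 0, "dx": 0.084, "dy": -0.25, "dz": 0.139, "ax": 0, "ay": 0, "az": 0}, {"gripper": 0, "dx": 0.084, "dy": -0.5, "dz": 0.139, "ax": 0, "ay": 0, "az": 0}, {"gripper": 0, "dx": 0.084, "dy": -0.75, "dz": 0.139, "ax": 0, "ay": 0, "az": 0}, {"gripper": 0, "dx": 0.084, "dy": -1, "dz": 0.139, "ax": 0, "ay": 0, "az": 0}])

```text
time: 18.27
position: [0.5176, 0.0465, 0.2036]
tool_rot: [-0.001, -2.703, -0.001]
force: [0.3, -0.8, 0.1]
opening: 0.0115
finger_force: 30.0
```

Emit:
arm_command(rows=[{"gripper": 0, "dx": -0.032, "dy": -0.3, "dz": 0.068, "ax": 0, "ay": 0, "az": 0}, {"gripper": 0, "dx": -0.032, "dy": -0.6, "dz": 0.068, "ax": 0, "ay": 0, "az": 0}, {"gripper": 0, "dx": -0.032, "dy": -0.9, "dz": 0.068, "ax": 0, "ay": 0, "az": 0}, {"gripper": 0, "dx": -0.032, "dy": -1, "dz": 0.068, "ax": 0, "ay": 0, "az": 0}, {"gripper": 0, "dx": -0.032, "dy": -1, "dz": 0.068, "ax": 0, "ay": 0, "az": 0}])

```text
time: 18.9
position: [0.5178, -0.1532, 0.1888]
tool_rot: [-0.006, -2.704, -0.002]
force: [0.0, 0.6, -0.3]
opening: 0.0115
finger_force: 30.0
```

Run:
```python
from h import *
manip.read_camera("wrist");info();print(np.round(rel([.5197,-.1831,.160]),4))
```

```text
18.95 [ 0.5183 -0.1514  0.1888] rot [-2.000e-03 -2.704e+00 -3.000e-03] F [ 0.3   0.32 -1.53] op 0.0115 ff 30.0 q [-0.08  0.56  0.31  1.62 -0.07  1.41  1.82]
[-0.0674 -0.1589  0.127 ]
```

Emit:
arm_command(rows=[{"gripper": 0, "dx": -0.0674, "dy": -0.155, "dz": 0.127, "ax": 0, "ay": 0, "az": 0}, {"gripper": 0, "dx": -0.0674, "dy": -0.155, "dz": 0.127, "ax": 0, "ay": 0, "az": 0}, {"gripper": 0, "dx": -0.0674, "dy": -0.155, "dz": 0.127, "ax": 0, "ay": 0, "az": 0}, {"gripper": 0, "dx": -0.0674, "dy": -0.155, "dz": 0.127, "ax": 0, "ay": 0, "az": 0}, {"gripper": 0, "dx": -0.0674, "dy": -0.155, "dz": 0.127, "ax": 0, "ay": 0, "az": 0}])

```text
time: 19.58
position: [0.5202, -0.1836, 0.1613]
tool_rot: [-0.003, -2.707, -0.001]
force: [-0.4, 0.0, 0.1]
opening: 0.0115
finger_force: 30.0
```

Run:
```python
from h import *
for i in range(6): manip.read_camera("wrist")
info();print(np.round(rel([.5197,-.1831,.125]),4))
```

```text
19.88 [ 0.5198 -0.1846  0.1609] rot [-5.000e-03 -2.706e+00 -1.000e-03] F [-0.18 -0.83 -0.32] op 0.0116 ff 30.0 q [-0.04  0.6   0.32  1.62 -0.07  1.37  1.86]
[-0.0755  0.0073  0.1629]
```

Emit:
arm_command(rows=[{"gripper": 0, "dx": -0.02, "dy": 0.006, "dz": 0.045, "ax": 0, "ay": 0, "az": 0}, {"gripper": 0, "dx": -0.047, "dy": 0.006, "dz": 0.1, "ax": 0, "ay": 0, "az": 0}, {"gripper": 0, "dx": -0.0755, "dy": 0.006, "dz": 0.163, "ax": 0, "ay": 0, "az": 0}, {"gripper": 0, "dx": -0.0755, "dy": 0.006, "dz": 0.163, "ax": 0, "ay": 0, "az": 0}, {"gripper": 0, "dx": -0.0755, "dy": 0.006, "dz": 0.163, "ax": 0, "ay": 0, "az": 0}])

```text
time: 20.5
position: [0.5197, -0.1835, 0.1249]
tool_rot: [-0.005, -2.705, -0.001]
force: [-0.5, 0.9, 0.3]
opening: 0.0113
finger_force: 30.0
```

Run:
```python
from h import *
manip.read_camera("wrist");manip.read_camera("wrist");info();print(np.round(rel([.5197,-.1831,.0925]),4))
```

```text
20.6 [ 0.5199 -0.1835  0.1253] rot [-5.000e-03 -2.706e+00 -1.000e-03] F [ 0.04  0.7  -0.6 ] op 0.011 ff 30.0 q [-0.03  0.64  0.31  1.64 -0.08  1.3   1.86]
[-0.068   0.0022  0.1491]
```

Emit:
arm_command(rows=[{"gripper": 0, "dx": -0.017, "dy": 0.0015, "dz": 0.037, "ax": 0, "ay": 0, "az": 0}, {"gripper": 0, "dx": -0.034, "dy": 0.0015, "dz": 0.074, "ax": 0, "ay": 0, "az": 0}, {"gripper": 0, "dx": -0.051, "dy": 0.0015, "dz": 0.112, "ax": 0, "ay": 0, "az": 0}, {"gripper": 0, "dx": -0.068, "dy": 0.0015, "dz": 0.149, "ax": 0, "ay": 0, "az": 0}, {"gripper": 0, "dx": -0.068, "dy": 0.0015, "dz": 0.149, "ax": 0, "ay": 0, "az": 0}])

```text
time: 21.22
position: [0.5191, -0.183, 0.0915]
tool_rot: [-0.005, -2.705, -0.001]
force: [-0.2, 0.1, 0.3]
opening: 0.0118
finger_force: 30.0
```

Run:
```python
from h import *
info();print(np.round(rel([.5197,-.1831,.0911]),4))
```

```text
21.23 [ 0.5191 -0.183   0.0915] rot [-5.000e-03 -2.705e+00 -1.000e-03] F [-0.23  0.09  0.26] op 0.0118 ff 30.0 q [-0.03  0.68  0.3   1.66 -0.09  1.25  1.87]
[-0.0036 -0.0005  0.0005]
```

Emit:
arm_command(rows=[{"gripper": 0.25, "dx": -0.001, "dy": 0, "dz": 0.002, "ax": 0, "ay": 0, "az": 0}, {"gripper": 0.6, "dx": -0.001, "dy": 0, "dz": 0.002, "ax": 0, "ay": 0, "az": 0}, {"gripper": 0.6, "dx": -0.001, "dy": 0, "dz": 0.002, "ax": 0, "ay": 0, "az": 0}, {"gripper": 0.6, "dx": -0.001, "dy": 0, "dz": 0.002, "ax": 0, "ay": 0, "az": 0}, {"gripper": 0.6, "dx": -0.001, "dy": 0, "dz": 0.002, "ax": 0, "ay": 0, "az": 0}])

```text
time: 21.85
position: [0.5195, -0.1831, 0.0918]
tool_rot: [-0.005, -2.706, -0.001]
force: [0.2, 0.5, 0.3]
opening: 0.0521
finger_force: 0.0
```

Emit:
arm_command(rows=[{"gripper": 0.6, "dx": 0, "dy": 0, "dz": 0, "ax": 0, "ay": 0, "az": 0}, {"gripper": 0.6, "dx": 0, "dy": 0, "dz": -0.1, "ax": 0, "ay": 0, "az": 0}, {"gripper": 0.6, "dx": 0, "dy": 0, "dz": -0.3, "ax": 0, "ay": 0, "az": 0}, {"gripper": 0.6, "dx": 0, "dy": 0, "dz": -0.5, "ax": 0, "ay": 0, "az": 0}, {"gripper": 0.6, "dx": 0, "dy": 0, "dz": -0.65, "ax": 0, "ay": 0, "az": 0}])

```text
time: 22.48
position: [0.5752, -0.1834, 0.2111]
tool_rot: [-0.005, -2.707, -0.001]
force: [0.1, 0.0, -0.5]
opening: 0.0529
finger_force: 0.0
```

Run:
```python
from h import *
for i in range(3): manip.read_camera("wrist")
st,im=snap("wrist","w9.png");info()
for q in("pick",):
    print([(np.round(d["xyz"],4).tolist(),round(d["conf"],2)) for d in manip.boxes_of("wrist",q)])
    for d in manip.regions_of("wrist",q)[:2]:
        ys,xs=np.nonzero(d["region"]);print(xs.min(),xs.max(),ys.min(),ys.max(),round(d["conf"],2))
for z in(.061,.127): print(topix("wrist",[.5275,-.1835,z],st))
```

```text
22.68 [ 0.5741 -0.1833  0.2091] rot [-5.000e-03 -2.706e+00 -1.000e-03] F [-0.42  0.03 -0.65] op 0.053 ff 0.0 q [-0.04  0.64  0.32  1.44 -0.08  1.52  1.86]
[([0.5372, -0.1823, 0.0662], 0.79), ([0.4014, -0.2938, 0.0163], 0.43)]
313 336 192 220 0.79
[324.59437204 206.90832056]
[324.48618937 194.80228023]
```

Emit:
arm_command(rows=[{"gripper": 0.6, "dx": 0.042, "dy": 0.25, "dz": -0.09, "ax": 0, "ay": 0, "az": 0}, {"gripper": 0.6, "dx": 0.042, "dy": 0.5, "dz": -0.09, "ax": 0, "ay": 0, "az": 0}, {"gripper": 0.6, "dx": 0.042, "dy": 0.75, "dz": -0.09, "ax": 0, "ay": 0, "az": 0}, {"gripper": 0.6, "dx": 0.042, "dy": 1, "dz": -0.09, "ax": 0, "ay": 0, "az": 0}])

```text
time: 23.28
position: [0.5739, 0.0181, 0.2283]
tool_rot: [-0.006, -2.703, -0.001]
force: [0.1, 1.4, -0.2]
opening: 0.0525
finger_force: 0.0
```

Emit:
arm_command(rows=[{"gripper": 0.6, "dx": 0, "dy": 0.3, "dz": 0, "ax": 0, "ay": -0.08, "az": 0}, {"gripper": 0.6, "dx": 0, "dy": 0.6, "dz": 0, "ax": 0, "ay": -0.16, "az": 0}, {"gripper": 0.6, "dx": 0, "dy": 0.9, "dz": 0, "ax": 0, "ay": -0.218, "az": 0}, {"gripper": 0.6, "dx": 0, "dy": 1, "dz": 0, "ax": 0, "ay": -0.218, "az": 0}, {"gripper": 0.6, "dx": 0, "dy": 1, "dz": 0, "ax": 0, "ay": -0.218, "az": 0}])

```text
time: 23.9
position: [0.5748, 0.2177, 0.2284]
tool_rot: [-0.002, -3.139, 0.001]
force: [0.4, -1.3, 0.5]
opening: 0.0529
finger_force: 0.0
```

Run:
```python
from h import *
k=casept(H,YAW,72,.13,.15);print(k);info();go(k,np.radians(18)+YAW)
```

```text
[0.57585443 0.3634867  0.15      ]
23.9 [0.5748 0.2177 0.2284] rot [-2.000e-03 -3.139e+00  1.000e-03] F [ 0.39 -1.35  0.48] op 0.0529 ff 0.0 q [-0.63  0.38  0.22  1.71 -0.09  1.07  1.19]
d [-0.0053  0.7295  0.3914] a [-0.0011 -0.0007  0.6428] tool y angle 1.57 -> 0.284
```

Emit:
arm_command(rows=[{"gripper": 0.6, "dx": -0.005, "dy": 0.2, "dz": 0.1, "ax": 0, "ay": 0, "az": 0.09}, {"gripper": 0.6, "dx": -0.005, "dy": 0.4, "dz": 0.2, "ax": 0, "ay": 0, "az": 0.18}, {"gripper": 0.6, "dx": -0.005, "dy": 0.6, "dz": 0.2, "ax": 0, "ay": 0, "az": 0.27}, {"gripper": 0.6, "dx": -0.005, "dy": 0.73, "dz": 0.2, "ax": 0, "ay": 0, "az": 0.36}, {"gripper": 0.6, "dx": -0.005, "dy": 0.73, "dz": 0.2, "ax": 0, "ay": 0, "az": 0.44}])

```text
time: 24.52
position: [0.5781, 0.3622, 0.188]
tool_rot: [-1.352, -2.836, 0.004]
force: [-0.3, 0.1, -0.2]
opening: 0.0526
finger_force: 0.0
```

Emit:
arm_command(rows=[{"gripper": 0.6, "dx": 0, "dy": 0, "dz": 0, "ax": 0, "ay": 0, "az": 0.08}, {"gripper": 0.6, "dx": 0, "dy": 0, "dz": 0, "ax": 0, "ay": 0, "az": 0.16}, {"gripper": 0.6, "dx": 0, "dy": 0, "dz": 0, "ax": 0, "ay": 0, "az": 0.203}, {"gripper": 0.6, "dx": 0, "dy": 0, "dz": 0, "ax": 0, "ay": 0, "az": 0.203}])

```text
time: 25.02
position: [0.5789, 0.3595, 0.1887]
tool_rot: [1.892, 2.507, -0.004]
force: [0.0, -0.6, -0.7]
opening: 0.0527
finger_force: 0.0
```

Run:
```python
from h import *
for i in range(4): manip.read_camera("wrist")
st,im=snap("wrist","w10.png");info();k=casept(H,YAW,72,.13,.069)
print("pred top",topix("wrist",k,st),"base",topix("wrist",casept(H,YAW,72,.13,.036),st))
g=im.max(2);x,y=topix("wrist",k,st).astype(int);sub=(g[max(0,y-60):y+60,x-60:x+60]<75).astype(np.uint8)
n,l,s,c=cv2.connectedComponentsWithStats(sub)
for i in range(1,n):
    if s[i,4]>60: print(s[i]+np.array([x-60,max(0,y-60),0,0,0]),np.round(c[i]+[x-60,max(0,y-60)],1))
print([(np.round(d["xyz"],4).tolist(),round(d["conf"],2)) for d in manip.boxes_of("wrist","cover_knob")])
k[2]=.045;go(k,np.radians(18)+YAW)
```

```text
25.27 [0.5778 0.3619 0.1893] rot [ 1.889e+00  2.511e+00 -1.000e-03] F [ 0.42 -0.11  0.6 ] op 0.0527 ff 0.0 q [-0.97  0.55  0.47  1.59 -0.28  1.06 -0.14]
pred top [321.81907039 195.5195881 ] base [322.0797132  187.13570093]
[309 182  20  22 332] [318.5 192.6]
[267 241   8  14  62] [271.1 249.4]
[376 242   5  13  62] [378.  248.3]
[([0.5876, 0.3318, 0.034], 0.56), ([0.5787, 0.3, 0.0316], 0.38)]
d [ 0.0089 -0.0067  0.7218] a [-0.0001  0.0001 -0.0016] tool y angle 0.281 -> 0.284
```

Emit:
arm_command(rows=[{"gripper": 0.6, "dx": 0.009, "dy": -0.018, "dz": 0.2, "ax": 0, "ay": 0, "az": 0}, {"gripper": 0.6, "dx": 0.009, "dy": -0.018, "dz": 0.4, "ax": 0, "ay": 0, "az": 0}, {"gripper": 0.6, "dx": 0.009, "dy": -0.018, "dz": 0.6, "ax": 0, "ay": 0, "az": 0}, {"gripper": 0.6, "dx": 0.009, "dy": -0.018, "dz": 0.71, "ax": 0, "ay": 0, "az": 0}, {"gripper": 0.4, "dx": 0.009, "dy": -0.018, "dz": 0.71, "ax": 0, "ay": 0, "az": 0}])

```text
time: 25.95
position: [0.5727, 0.3629, 0.0461]
tool_rot: [-1.888, -2.51, 0.004]
force: [0.0, 0.5, -0.2]
opening: 0.0457
finger_force: 0.0
```

Emit:
arm_command(rows=[{"gripper": 0.3, "dx": 0, "dy": 0, "dz": 0, "ax": 0, "ay": 0, "az": 0}, {"gripper": 0.3, "dx": 0, "dy": 0, "dz": 0, "ax": 0, "ay": 0, "az": 0}, {"gripper": 0.3, "dx": 0, "dy": 0, "dz": 0, "ax": 0, "ay": 0, "az": 0}, {"gripper": 0.3, "dx": 0, "dy": 0, "dz": 0, "ax": 0, "ay": 0, "az": 0}])

```text
time: 26.45
position: [0.5736, 0.3636, 0.0479]
tool_rot: [1.888, 2.511, 0.001]
force: [0.7, 0.1, -0.1]
opening: 0.0264
finger_force: 0.0
```

```bash
cat > sw.py <<'E'
from h import *
import sys
# commanded grasp pose at angle a0 -> list of a's; tool vertical, y along tangent
a0=float(sys.argv[1]);R0=lambda a:R.from_matrix(np.c_[np.cross([np.cos(t:=np.radians(90-a)+YAW),np.sin(t),0],[0,0,-1.]),[np.cos(t),np.sin(t),0],[0,0,-1.]])
info();st=manip.get_state();print("TCP polar",polar(st["position"]),"Ftan,rad",np.round([st["force"][:2]@R0(a0).as_matrix()[:2,1],st["force"][:2]@casept([0,0],YAW,a0,1)[:2]],1))
p0=casept(H,YAW,a0,.13,0)
for a in map(float,sys.argv[2:]):
    d=R0(a0).inv().apply(casept(H,YAW,a,.13,0)-p0)/.2;w=(R0(a0).inv()*R0(a)).as_rotvec()/2
    print('{"gripper": 0.3, "dx": %g, "dy": %g, "dz": 0, "ax": 0, "ay": 0, "az": %g},'%(*np.round(d[:2],3),round(w[2],3)))
E
python3 sw.py 72 66 59 52 45 38
```

```text
26.45 [0.5736 0.3636 0.0479] rot [1.888e+00 2.511e+00 1.000e-03] F [ 0.69  0.05 -0.07] op 0.0264 ff 0.0 q [-0.93  0.71  0.4   1.69 -0.35  0.82 -0.09]
TCP polar (71.07, 130.79) Ftan,rad [ 0.7 -0.1]
{"gripper": 0.3, "dx": -0.004, "dy": -0.068, "dz": 0, "ax": 0, "ay": 0, "az": -0.052},
{"gripper": 0.3, "dx": -0.017, "dy": -0.146, "dz": 0, "ax": 0, "ay": 0, "az": -0.113},
{"gripper": 0.3, "dx": -0.039, "dy": -0.222, "dz": 0, "ax": 0, "ay": 0, "az": -0.175},
{"gripper": 0.3, "dx": -0.071, "dy": -0.295, "dz": 0, "ax": 0, "ay": 0, "az": -0.236},
{"gripper": 0.3, "dx": -0.111, "dy": -0.363, "dz": 0, "ax": 0, "ay": 0, "az": -0.297},
```

Emit:
arm_command(rows=[{"gripper": 0.3, "dx": -0.004, "dy": -0.068, "dz": 0, "ax": 0, "ay": 0, "az": -0.052}, {"gripper": 0.3, "dx": -0.017, "dy": -0.146, "dz": 0, "ax": 0, "ay": 0, "az": -0.113}, {"gripper": 0.3, "dx": -0.039, "dy": -0.222, "dz": 0, "ax": 0, "ay": 0, "az": -0.175}, {"gripper": 0.3, "dx": -0.071, "dy": -0.295, "dz": 0, "ax": 0, "ay": 0, "az": -0.236}, {"gripper": 0.3, "dx": -0.111, "dy": -0.363, "dz": 0, "ax": 0, "ay": 0, "az": -0.297}])

```text
time: 27.08
position: [0.5097, 0.3221, 0.0478]
tool_rot: [1.064, 2.955, 0.001]
force: [0.8, -0.2, -0.5]
opening: 0.0264
finger_force: 0.3
```

```bash
python3 sw.py 38 31 24 17 10 3
```

```text
27.07 [0.5097 0.3221 0.0478] rot [1.064e+00 2.955e+00 1.000e-03] F [ 0.8  -0.23 -0.48] op 0.0264 ff 0.3 q [-0.85  0.58  0.25  1.88 -0.21  0.7   0.39]
TCP polar (37.38, 132.24) Ftan,rad [ 0.3 -0.8]
{"gripper": 0.3, "dx": -0.005, "dy": -0.079, "dz": 0, "ax": 0, "ay": 0, "az": -0.061},
{"gripper": 0.3, "dx": -0.019, "dy": -0.157, "dz": 0, "ax": 0, "ay": 0, "az": -0.122},
{"gripper": 0.3, "dx": -0.043, "dy": -0.233, "dz": 0, "ax": 0, "ay": 0, "az": -0.183},
{"gripper": 0.3, "dx": -0.076, "dy": -0.305, "dz": 0, "ax": 0, "ay": 0, "az": -0.244},
{"gripper": 0.3, "dx": -0.118, "dy": -0.373, "dz": 0, "ax": 0, "ay": 0, "az": -0.305},
```

Emit:
arm_command(rows=[{"gripper": 0.3, "dx": -0.011, "dy": -0.079, "dz": 0, "ax": 0, "ay": 0, "az": -0.061}, {"gripper": 0.3, "dx": -0.026, "dy": -0.157, "dz": 0, "ax": 0, "ay": 0, "az": -0.122}, {"gripper": 0.3, "dx": -0.05, "dy": -0.233, "dz": 0, "ax": 0, "ay": 0, "az": -0.183}, {"gripper": 0.3, "dx": -0.083, "dy": -0.305, "dz": 0, "ax": 0, "ay": 0, "az": -0.244}, {"gripper": 0.3, "dx": -0.125, "dy": -0.373, "dz": 0, "ax": 0, "ay": 0, "az": -0.305}])

```text
time: 27.7
position: [0.4812, 0.2486, 0.0477]
tool_rot: [0.128, 3.138, 0.001]
force: [1.1, 1.8, 0.1]
opening: 0.0268
finger_force: 0.3
```

```bash
python3 sw.py 3 -4 -11 -18 -25 -32
```

```text
27.7 [0.4812 0.2486 0.0477] rot [1.280e-01 3.138e+00 1.000e-03] F [1.06 1.77 0.06] op 0.0268 ff 0.3 q [-0.66  0.5   0.08  2.02 -0.07  0.63  0.96]
TCP polar (2.59, 131.5) Ftan,rad [ 1.9 -0.9]
{"gripper": 0.3, "dx": -0.005, "dy": -0.079, "dz": 0, "ax": 0, "ay": 0, "az": -0.061},
{"gripper": 0.3, "dx": -0.019, "dy": -0.157, "dz": 0, "ax": 0, "ay": 0, "az": -0.122},
{"gripper": 0.3, "dx": -0.043, "dy": -0.233, "dz": 0, "ax": 0, "ay": 0, "az": -0.183},
{"gripper": 0.3, "dx": -0.076, "dy": -0.305, "dz": 0, "ax": 0, "ay": 0, "az": -0.244},
{"gripper": 0.3, "dx": -0.118, "dy": -0.373, "dz": 0, "ax": 0, "ay": 0, "az": -0.305},
```

Emit:
arm_command(rows=[{"gripper": 0.3, "dx": -0.011, "dy": -0.079, "dz": 0, "ax": 0, "ay": 0, "az": -0.061}, {"gripper": 0.3, "dx": -0.026, "dy": -0.157, "dz": 0, "ax": 0, "ay": 0, "az": -0.122}, {"gripper": 0.3, "dx": -0.05, "dy": -0.233, "dz": 0, "ax": 0, "ay": 0, "az": -0.183}, {"gripper": 0.3, "dx": -0.083, "dy": -0.305, "dz": 0, "ax": 0, "ay": 0, "az": -0.244}, {"gripper": 0.3, "dx": -0.125, "dy": -0.373, "dz": 0, "ax": 0, "ay": 0, "az": -0.305}])

```text
time: 28.32
position: [0.4999, 0.1719, 0.0477]
tool_rot: [-0.82, 3.032, 0.0]
force: [0.5, 1.4, 0.6]
opening: 0.0262
finger_force: 0.3
```

```bash
python3 sw.py -32 -36 -40 -44 -46.5 -48
```

```text
28.32 [0.4999 0.1719 0.0477] rot [-0.82   3.032  0.   ] F [0.55 1.43 0.58] op 0.0262 ff 0.3 q [-0.39  0.48 -0.07  2.04  0.06  0.63  1.6 ]
TCP polar (-32.46, 130.77) Ftan,rad [ 1.  -1.2]
{"gripper": 0.3, "dx": -0.002, "dy": -0.045, "dz": 0, "ax": 0, "ay": 0, "az": -0.035},
{"gripper": 0.3, "dx": -0.006, "dy": -0.09, "dz": 0, "ax": 0, "ay": 0, "az": -0.07},
{"gripper": 0.3, "dx": -0.014, "dy": -0.135, "dz": 0, "ax": 0, "ay": 0, "az": -0.105},
{"gripper": 0.3, "dx": -0.021, "dy": -0.163, "dz": 0, "ax": 0, "ay": 0, "az": -0.127},
{"gripper": 0.3, "dx": -0.025, "dy": -0.179, "dz": 0, "ax": 0, "ay": 0, "az": -0.14},
```

Emit:
arm_command(rows=[{"gripper": 0.3, "dx": -0.002, "dy": -0.045, "dz": 0, "ax": 0, "ay": 0, "az": -0.035}, {"gripper": 0.3, "dx": -0.006, "dy": -0.09, "dz": 0, "ax": 0, "ay": 0, "az": -0.07}, {"gripper": 0.3, "dx": -0.014, "dy": -0.135, "dz": 0, "ax": 0, "ay": 0, "az": -0.105}, {"gripper": 0.3, "dx": -0.021, "dy": -0.163, "dz": 0, "ax": 0, "ay": 0, "az": -0.127}, {"gripper": 0.3, "dx": -0.025, "dy": -0.179, "dz": 0, "ax": 0, "ay": 0, "az": -0.14}])

```text
time: 28.95
position: [0.5223, 0.1435, 0.0476]
tool_rot: [-1.23, 2.89, -0.0]
force: [-0.1, 0.7, -0.5]
opening: 0.0264
finger_force: 0.2
```

```bash
python3 sw.py -48 -49 -50 -51
```

```text
28.95 [0.5223 0.1435 0.0476] rot [-1.23  2.89 -0.  ] F [-0.13  0.75 -0.54] op 0.0264 ff 0.2 q [-0.27  0.5  -0.14  2.    0.11  0.65  1.89]
TCP polar (-48.34, 130.97) Ftan,rad [ 0.6 -0.5]
{"gripper": 0.3, "dx": -0, "dy": -0.011, "dz": 0, "ax": 0, "ay": 0, "az": -0.009},
{"gripper": 0.3, "dx": -0, "dy": -0.023, "dz": 0, "ax": 0, "ay": 0, "az": -0.017},
{"gripper": 0.3, "dx": -0.001, "dy": -0.034, "dz": 0, "ax": 0, "ay": 0, "az": -0.026},
```

Emit:
arm_command(rows=[{"gripper": 0.3, "dx": 0, "dy": -0.008, "dz": 0, "ax": 0, "ay": 0, "az": 0}, {"gripper": 0.3, "dx": 0, "dy": -0.016, "dz": 0, "ax": 0, "ay": 0, "az": 0}, {"gripper": 0.3, "dx": 0, "dy": -0.022, "dz": 0, "ax": 0, "ay": 0, "az": 0}, {"gripper": 0.3, "dx": 0, "dy": -0.022, "dz": 0, "ax": 0, "ay": 0, "az": 0}])

```text
time: 29.45
position: [0.5236, 0.1421, 0.0473]
tool_rot: [1.231, -2.889, -0.003]
force: [-4.4, 3.4, 3.9]
opening: 0.0263
finger_force: 2.9
```

```bash
python3 sw.py -50 -51
```

```text
29.45 [0.5236 0.1421 0.0473] rot [ 1.231 -2.889 -0.003] F [-4.42  3.41  3.86] op 0.0263 ff 2.9 q [-0.27  0.5  -0.14  2.    0.11  0.65  1.9 ]
TCP polar (-49.16, 131.14) Ftan,rad [5.6 0.4]
{"gripper": 0.3, "dx": -0, "dy": -0.011, "dz": 0, "ax": 0, "ay": 0, "az": -0.009},
```

Emit:
arm_command(rows=[{"gripper": 0.3, "dx": 0, "dy": -0.007, "dz": 0, "ax": 0, "ay": 0, "az": 0}, {"gripper": 0.3, "dx": 0, "dy": -0.007, "dz": 0, "ax": 0, "ay": 0, "az": 0}, {"gripper": 0.3, "dx": 0, "dy": 0.008, "dz": 0, "ax": 0, "ay": 0, "az": 0}, {"gripper": 0.35, "dx": 0, "dy": 0.022, "dz": 0, "ax": 0, "ay": 0, "az": 0}, {"gripper": 0.45, "dx": 0, "dy": 0.022, "dz": 0, "ax": 0, "ay": 0, "az": 0}])

```text
time: 30.08
position: [0.5222, 0.1436, 0.0474]
tool_rot: [-1.229, 2.891, -0.001]
force: [0.6, -0.1, 0.1]
opening: 0.0371
finger_force: 0.0
```

```bash
python3 sw.py -49
```

```text
30.07 [0.5222 0.1436 0.0474] rot [-1.229e+00  2.891e+00 -1.000e-03] F [ 0.56 -0.09  0.15] op 0.0371 ff 0.0 q [-0.27  0.5  -0.14  2.    0.11  0.65  1.89]
TCP polar (-48.26, 131.05) Ftan,rad [-0.5 -0.3]
```

Free of the knob; lift straight up and check.

Emit:
arm_command(rows=[{"gripper": 0.45, "dx": 0, "dy": 0, "dz": 0, "ax": 0, "ay": 0, "az": 0}, {"gripper": 0.45, "dx": 0, "dy": 0, "dz": -0.15, "ax": 0, "ay": 0, "az": 0}, {"gripper": 0.45, "dx": 0, "dy": 0, "dz": -0.35, "ax": 0, "ay": 0, "az": 0}, {"gripper": 0.45, "dx": 0, "dy": 0, "dz": -0.6, "ax": 0, "ay": 0, "az": 0}, {"gripper": 0.45, "dx": 0, "dy": 0, "dz": -0.9, "ax": 0, "ay": 0, "az": 0}])

```text
time: 30.7
position: [0.5214, 0.1432, 0.2284]
tool_rot: [1.228, -2.89, -0.0]
force: [1.6, 0.8, -0.4]
opening: 0.0396
finger_force: 0.0
```

Run:
```python
from h import *
for i in range(5): manip.read_camera("wrist")
st,im=snap("wrist","w11.png");info()
for a in(-48,-46,-44):
    t=topix("wrist",casept(H,YAW,a,.13,.069),st);b=topix("wrist",casept(H,YAW,a,.13,.036),st);print(a,t,b,(t+b)/2)
x,y=topix("wrist",casept(H,YAW,-48,.13,.05),st).astype(int);x0,y0=x-50,max(0,y-50)
n,l,s,c=cv2.connectedComponentsWithStats((im.max(2)[y0:y+50,x0:x+50]<75).astype(np.uint8))
for i in range(1,n):
    if s[i,4]>60: print(s[i]+np.array([x0,y0,0,0,0]),np.round(c[i]+[x0,y0],1))
manip.read_camera("top")
for c in("top","scene"):
    if c=="scene": manip.read_camera(c)
    for q in("cover","cover_knob","pick","red_sherd","vial"): print(c,q,[(np.round(d["xyz"],3).tolist(),round(d["conf"],2)) for d in manip.boxes_of(c,q)][:2])
print(casept(H,YAW,-48,.13,.058),casept(H,YAW,-48,.09,.036))
```

```text
31.0 [0.5212 0.1432 0.2261] rot [ 1.228 -2.889 -0.   ] F [-0.36  0.13 -0.77] op 0.0394 ff 0.0 q [-0.25  0.26 -0.16  1.86  0.05  1.02  1.94]
-48 [326.24969977 189.66608017] [326.15243157 182.70228136] [326.20106567 186.18418077]
-46 [330.81603706 189.72194912] [330.31617102 182.75341141] [330.56610404 186.23768027]
-44 [335.37596563 189.93299931] [334.47419669 182.94688047] [334.92508116 186.43993989]
[318 178  17  19 250] [326.2 187.4]
top cover []
top cover_knob []
top pick [([0.604, -0.26, 0.055], 0.47)]
top red_sherd [([0.377, -0.008, 0.006], 0.5)]
top vial [([0.748, 0.043, 0.074], 0.65)]
scene cover [([0.55, 0.172, 0.034], 0.79)]
scene cover_knob [([0.547, 0.171, 0.037], 0.59), ([0.557, 0.21, 0.029], 0.42)]
scene pick [([0.527, -0.187, 0.082], 0.48), ([0.601, -0.267, 0.061], 0.48)]
scene red_sherd [([0.552, 0.212, 0.026], 0.5), ([0.371, -0.006, 0.013], 0.45)]
scene vial [([0.751, 0.039, 0.04], 0.56), ([0.516, 0.324, 0.02], 0.52)]
[0.52245433 0.14474386 0.058     ] [0.55009915 0.17365344 0.036     ]
```

Knob is exactly at a = -48 deg (fully shut), and the pick is in its stand. Handing in.

```bash
python3 -c "
from bench import manip
print(manip.finish_job())"
```

```text
the job is handed in; nothing more can be done
None
```

I raked both grit lumps into the pit in one pass, put the pick back upright in its stand, swung the cover to its stop and handed the job in at about 31 s. Contact was very light at a few points (near a = -15 and +7 deg), so I can't rule out a brief lift of a few tenths of a millimetre there.

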